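# Hold the thumb-screw collar on the shaft flat

### The arm

A 6-joint arm with a two-finger parallel gripper is mounted at the origin on the work surface. World frame = base frame: x ahead of the robot, y to its left, z up, the work surface at z = 0. Lengths are in m, angles in rad, forces in N, time in s.
With the tool pointing down it reaches from about 0.35 to 0.775 m from the base axis. Payload 7.3 kg.
Tool frame: the origin (TCP) lies between the finger pads; the fingertips stand 17 mm ahead of it and the grasp point (between the pads) lies 2 mm behind it; z points along the fingers, y is the direction in which the jaws open and shut (so a half turn about z gives the same grasp; the last joint's range is limited). The gripper opens to 92 mm and grips with 3 to 60 N. Pads are 19 mm wide; open, the fingers measure 130 mm over their backs; the gripper's body (75 mm by 190 mm) begins 47 mm behind the grasp point.
Start: joints at [1.113, 0.342, 1.524, -0, 1.275, -0.146], TCP at [0.161, 0.5, 0.244] pointing down, gripper open.
Joint ranges: [-2.53, 2.53], [-0.77, 2.02], [0.04, 2.7], [-1, 4.14], [0.28, 2.66], [-3.11, 3.11]. Speed limits (rad/s): [2.57, 2.57, 3.14, 3.14, 3.14, 3.14].

### API

Orientations are given as [roll, pitch, yaw] about the fixed x, y, z axes, in that order (R = Rz(yaw) Ry(pitch) Rx(roll)).
In Python, from cell import sensors, vision, hand_in gives the robot as it stands.
- The arm moves only by the tool step_arm, never from a script. Its argument "series" is a list of rows, each a list of 5 numbers: the opening, from 0 (shut) to 1 (fully open), then the shift along the world's x, y, z each as a share of 25 mm, from -1 to 1, then the turn about the world's z as a share of 0.08 rad, from -1 to 1. A call has 1 to 12 rows; each row shifts and turns the commanded pose from where the row before left it; what a row does not reach is not made up. A row lasts 1/10 s, in which the tool goes at most 50 mm and 8.59 degrees, less where a joint would pass 70% of its speed; a pose out of reach is approached as far as the arm can. A call with a number of a shift or a turn outside -1 to 1 is refused whole. A call with a gripper value outside its range is refused whole. The fingers move at their own pace and stop on an object; "squeeze" is the grip in N (left out, the last holds). Time passes only in rows, so rows that do not move let the fingers close. It gives the time, the measured TCP pose, the force and the opening at its end, in the units of the state.
- sensors.observe(): the state, without advancing time (a new reading comes with each control period).
- vision.read_camera(name): name is "side" or "top"; returns a dict with "pixels" (420x560x3 uint8, blue, green, red), "range_z" (420x560 float32, m along the optical axis (not along the pixel's ray), 0 where there is no reading), "camera_matrix" (3x3 intrinsics, pixels), "pose" (4x4, takes a point from camera to world coordinates). Camera axes: x right, y down, z forward; pixel columns grow to the right and rows downward; lengths in m; the calibration is good to about 2 mm. A picture is of the moment at which its call begins.
- hand_in(): hands the job in, once; it reports no verdict.
The state is a dict: "time": time; "qpos": joint angles; "qvel": joint speeds; "joint_efforts": joint torques, N m; "tool_pos": TCP position; "tool_rot": TCP orientation; "contact_force": force on the tool from outside, world axes, zero at the start; "torque": the same for the moment, N m; "opening": finger opening in m.
Only numpy, scipy, OpenCV 4.12 (cv2) and the standard library are available. Lean on these libraries where they do the work, as an engineer would, in place of code of your own. Each camera call takes 0.05 s, during which the arm holds its last target.

### The job

Slide the gearbox carriage along its rail by its knob, towards the end stop, until the spring catch holds it; then, with the fingers, turn the shaft until its flat squarely faces the V-topped key rest. Next fetch the collar that has the thumb screw, lower it over the shaft with the screw squarely over the flat, and finish while still holding it there in the gripper, level and half-way up the flat, so that a colleague can tighten the screw: do not let go. Leave everything else on the bench where it is.

Things in the scene. Friction and masses are not known exactly. Their poses are not given: they have to be found in the camera images.
- stand: Fixed steel stand: base plate 130 (x) x 280 (y) x 12 mm with a rail along its y axis; origin at the centre of the plate's underside, on the bench. The carriage slides to the stand's +y, where an end stop 38 mm high ends the rail. On the rail's -x side stands a spring plunger (46 mm high), on its +x side the key rest.
- key_rest (a point): Top of the key rest, a thin aluminium post with a V-shaped top (30 mm wide, 80 mm high above the bench), 55 mm to the stand's +x from the line along which the shaft travels and exactly abreast of the shaft when the carriage is home. Axes as the stand's.
- carriage (a joint): Position of the carriage along the rail (m), growing towards the stand's +y. Starts between 0 and 0.02. Home is 0.055: the sprung ball of the plunger snaps into the notch in the carriage's side there and holds it; the rail's hard end is at 0.058. Sliding friction about 2 N; the ball meets the carriage from 0.03 on and pushing past it takes about 7 N, pulling it back out about 8 N.
- knob (a point): Centre of the round black knob of the carriage (24 mm diameter, 34 mm high, top 120 mm above the bench, this point 103 mm above it, on a 12 mm stalk). It stands 90 mm behind the shaft axis (to the stand's -y) and moves with the carriage. Axes as the stand's.
- shaft (a joint): Angle of the shaft (rad), counter-clockwise from above positive; 0 = its flat faces the key rest squarely (the stand's +x). Starts between 0.6 and 1.5. Stiff enough to stay where it is left (0.06 N m of friction).
- shaft_mid (a point): On the axis of the upright dark steel shaft, half-way up its flat, 111 mm above the bench; +x straight out of the flat; moves with the shaft. 20 mm diameter; from 90 mm above the bench to the top at 132 mm it is D-shaped: one bright flat, 16 mm wide, 6 mm from the axis (16 mm across the flat). Below: a 32 mm boss, top at 78 mm, on a 60 x 60 mm block, top at 72 mm.
- collar_mid (a point): Centre of the loose steel shaft collar (half-way up): ring 44 mm outside, 24 mm bore (2 mm of play all round on the shaft), 20 mm high, about 0.13 kg, lying flat on the bench; z up its bore, +x towards its thumb screw. The screw's 16 mm head reaches out to 36 mm from the centre. Its sides towards its +y and -y are free to grasp.
- screw_head (a point): Outer end of the collar's thumb screw, 36 mm from the collar's centre along the collar's +x, 10 mm up. Axes as the collar's.
- spacer: Bystander: plain steel ring of the same size as the collar but without a screw; origin under its centre.
- hex_key: Bystander: L-shaped hex key 85 x 28 mm, 6 mm thick, lying near the stand; origin at the end of its long arm.
- screwdriver: Bystander: screwdriver lying beyond the stand; origin at its underside.
- tin: Bystander: closed metal tin, 68 mm diameter, 100 mm high; origin under its centre.
- cup: Bystander: white plastic cup, 70 mm diameter, 85 mm high; origin under its centre.
- lamp_bulb: Bystander: small lamp bulb standing on its brass base, 42 mm flange, 53 mm high; origin under its centre.
- battery_pack: Bystander: tool battery 75 x 110 x 59 mm; origin under its centre.

How it is judged:
By the outcome, as a careful person would: the job done as asked, in the order asked, and still so for the second after the job is handed in, while the arm keeps its last pose, push and grip.
It also fails if it takes over 70 s, if anything falls off the work surface, if the arm or the gripper's body presses on something with over 40 N, if the wrist force passes 120 N, or if a joint passes its speed limit or range.

## Working session

There is one attempt and no reset: what is moved stays moved. The work goes in short steps, Python scripts to look and compute and a tool call to move; the robot and the scene stay as the last step left them, time stands still between calls to the robot, and variables do not carry over. Pictures are saved under pics/ and viewed, and the job is handed in when it is done.

Besides the shell and the picture viewer there is one more tool, called after "Call:" in YAML: its name, and indented under it one key for each argument. step_arm: Moves the arm, as the interface text tells. Its arguments: {"type":"object","properties":{"series":{"type":"array","items":{"type":"array","items":{"type":"number","minimum":-1,"maximum":1}}},"squeeze":{"type":"number"}},"required":["series"]}

```bash
mkdir -p pics; ls
python3 - <<'E'
from cell import sensors, vision
import cv2,numpy as np
print(sensors.observe())
for n in("side","top"):
    c=vision.read_camera(n); cv2.imwrite(f"pics/{n}0.png",c["pixels"]); np.savez(f"{n}0.npz",**c)
    print(c["camera_matrix"],c["pose"])
E
```

```text
pics
{'time': 0.0, 'qpos': array([ 1.11303004e+00,  3.42716809e-01,  1.52501228e+00,  2.07969664e-05,
        1.27540809e+00, -1.45964935e-01]), 'qvel': array([-0.00213241, -0.00029625,  0.00114997, -0.00113788, -0.0001662 ,
       -0.00118807]), 'joint_efforts': array([ 1.09279325e-03, -4.31231153e+01, -2.44227058e+01,  7.18763703e-02,
        5.58150513e-02, -2.09240366e-04]), 'tool_pos': array([0.16084128, 0.49935426, 0.24304967]), 'tool_rot': array([-3.14006745e+00, -2.44321625e-04,  2.82978504e+00]), 'contact_force': array([ 0.54292283,  0.4430137 , -0.41526393]), 'torque': array([ 0.0297837 ,  0.06009426, -0.01197445]), 'opening': 0.0915685968295384}
[[408.73641907   0.         274.42967546]
 [  0.         408.73641907 216.85566777]
 [  0.           0.           1.        ]] [[-0.99878889 -0.04084462  0.02743129  0.52720994]
 [-0.04888023  0.76015926 -0.64789553  0.83429413]
 [ 0.0056109  -0.6484517  -0.76123512  1.07459065]
 [ 0.          0.          0.          1.        ]]
[[395.97274366   0.         276.64483609]
 [  0.         395.97274366 207.39426812]
 [  0.           0.           1.        ]] [[ 2.23888744e-02 -9.83641603e-01  1.78739853e-01  3.70822141e-01]
 [-9.99736012e-01 -2.29509568e-02 -1.07727438e-03  7.94348721e-04]
 [ 5.16190254e-03 -1.78668549e-01 -9.83895779e-01  1.20875997e+00]
 [ 0.00000000e+00  0.00000000e+00  0.00000000e+00  1.00000000e+00]]
```

View pics/side0.png

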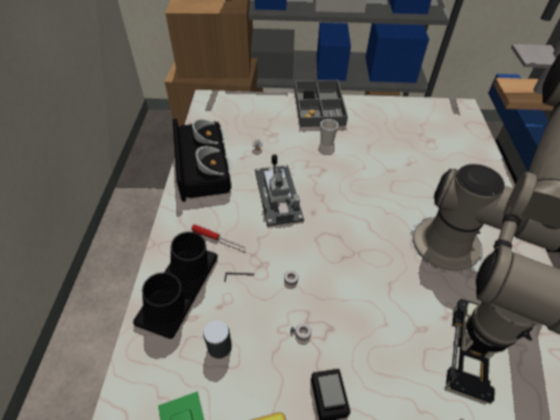

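View pics/top0.png

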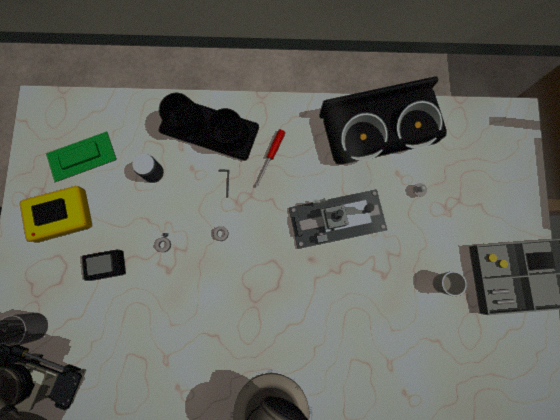

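```bash
cat > h.py <<'E'
import cv2,numpy as np
from cell import sensors,vision
def load(n): return dict(np.load(n+".npz"))
def snap(n,tag):
    c=vision.read_camera(n); np.savez(f"{n}{tag}.npz",**c); return c
def crop(c,x0,y0,x1,y1,s,name):
    im=cv2.resize(c["pixels"][y0:y1,x0:x1],None,fx=s,fy=s,interpolation=cv2.INTER_CUBIC); cv2.imwrite("pics/"+name,im)
def ray(c,u,v,z):
    d=c["pose"][:3,:3]@np.linalg.inv(c["camera_matrix"])@np.array([u,v,1.]); o=c["pose"][:3,3]
    return o+d*(z-o[2])/d[2]
def pt(c,u,v):
    r=c["range_z"][int(round(v)),int(round(u))]
    return c["pose"][:3,:3]@(np.linalg.inv(c["camera_matrix"])@np.array([u,v,1.])*r)+c["pose"][:3,3]
def proj(c,p):
    q=c["pose"][:3,:3].T@(np.asarray(p)-c["pose"][:3,3]); q=c["camera_matrix"]@q; return q[:2]/q[2]
def cloud(c):
    r=c["range_z"]; v,u=np.mgrid[:r.shape[0],:r.shape[1]]
    K=c["camera_matrix"]; P=np.stack([(u-K[0,2])/K[0,0]*r,(v-K[1,2])/K[1,1]*r,r],-1)
    P=P@c["pose"][:3,:3].T+c["pose"][:3,3]; P[r==0]=np.nan; return P
def tri(c1,p1,c2,p2):
    A=[];b=[]
    for c,p in((c1,p1),(c2,p2)):
        d=c["pose"][:3,:3]@np.linalg.inv(c["camera_matrix"])@np.array([*p,1.]);d/=np.linalg.norm(d)
        M=np.eye(3)-np.outer(d,d);A.append(M);b.append(M@c["pose"][:3,3])
    x=np.linalg.lstsq(np.vstack(A),np.hstack(b),rcond=None)[0]; return x
E
python3 - <<'E'
from h import *
t=load("top0");s=load("side0")
crop(t,275,175,400,260,6,"top0s.png"); crop(s,240,140,320,235,6,"side0s.png")
crop(t,140,210,250,265,7,"top0c.png"); crop(s,250,250,340,360,5,"side0c.png")
E
```

```text
(no output)
```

View pics/top0s.png

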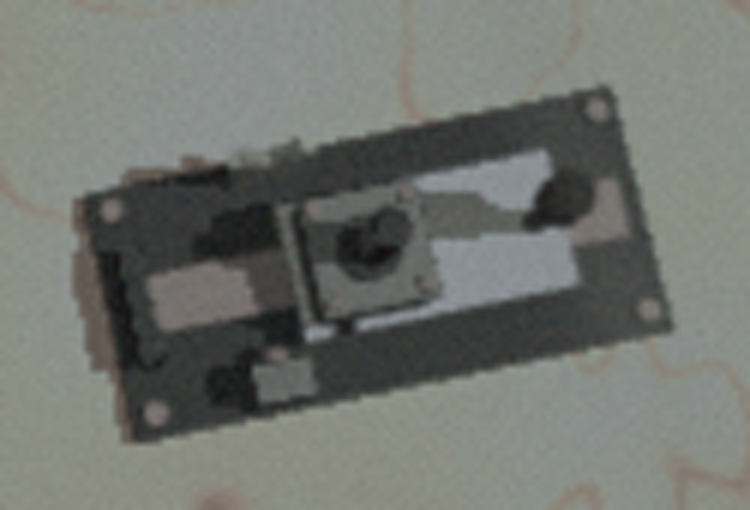

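View pics/side0s.png

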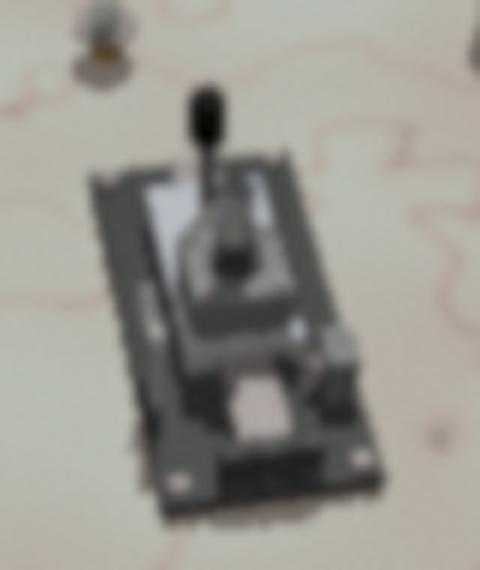

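View pics/top0c.png

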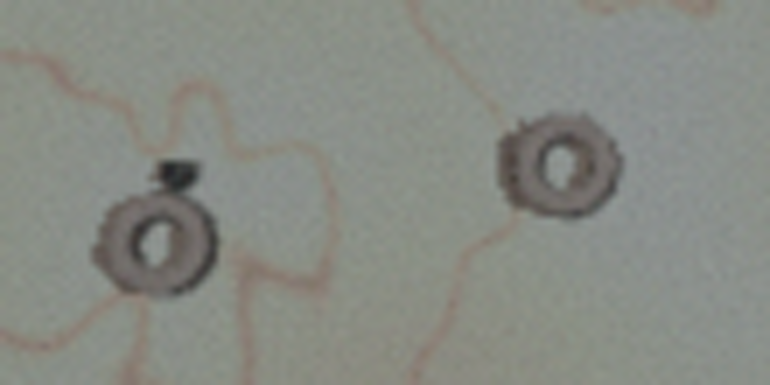

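View pics/side0c.png

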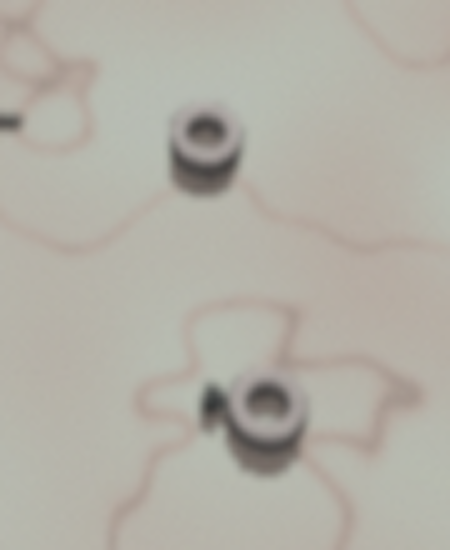

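Run:
```python
from h import *
t=load("top0");s=load("side0")
P=np.array([[112,209],[597,107],[649,307],[155,413]])/6+[275,175]-0.42
W=np.array([ray(t,*p,0.012) for p in P]);print("screws top",W,W.mean(0))
# side screws (180,483),(361,458),(275,158),(105,180)
Q=np.array([[180,483],[361,458],[277,157],[105,178]])/6+[240,140]-.42
print("screws side",[ray(s,*p,0.014) for p in Q], np.mean([ray(s,*p,0.012) for p in Q],0))
for c in (t,s):
    C=cloud(c); 
    m=(abs(C[...,0]-W.mean(0)[0])<.2)&(abs(C[...,1]-W.mean(0)[1])<.2)&np.isfinite(C[...,2])
    X=C[m]; print(len(X), "bench z",np.median(X[...,2]))
    for lo,hi in((.005,.02),(.03,.05),(.065,.076),(.076,.085),(.085,.1),(.1,.114),(.114,.126),(.126,.14)):
        k=(X[:,2]>lo)&(X[:,2]<hi);Y=X[k]
        if len(Y):print(lo,hi,k.sum(),Y.mean(0).round(4),Y.min(0).round(4),Y.max(0).round(4))
```

```text
screws top [[ 0.58312325 -0.05160535  0.012     ]
 [ 0.64241522 -0.30114616  0.012     ]
 [ 0.53889814 -0.32536066  0.012     ]
 [ 0.47927604 -0.07482285  0.012     ]] [ 0.56092816 -0.18823376  0.012     ]
screws side [array([ 0.58112361, -0.05318218,  0.014     ]), array([ 0.4792508 , -0.07725247,  0.014     ]), array([ 0.53482805, -0.32659137,  0.014     ]), array([ 0.64253099, -0.30116301,  0.014     ])] [ 0.55949413 -0.19147796  0.012     ]
16940 bench z 0.0009811729170035033
0.005 0.02 2310 [ 0.5557 -0.1837  0.0115] [ 0.3693 -0.3869  0.005 ] [0.7607 0.0116 0.02  ]
0.03 0.05 894 [ 0.5655 -0.1953  0.0381] [ 0.4816 -0.3267  0.03  ] [ 0.7604 -0.0533  0.0499]
0.065 0.076 514 [ 0.6254 -0.1959  0.0711] [ 0.5208 -0.3229  0.065 ] [ 0.7605 -0.1067  0.076 ]
0.076 0.085 300 [ 0.7025 -0.2079  0.0801] [ 0.5228 -0.3085  0.076 ] [ 0.7609 -0.1056  0.0849]
0.085 0.1 59 [ 0.6817 -0.2074  0.0892] [ 0.546  -0.2731  0.0851] [ 0.7605 -0.165   0.0985]
0.1 0.114 20 [ 0.5621 -0.217   0.1088] [ 0.5467 -0.2662  0.1004] [ 0.5804 -0.1673  0.1135]
0.114 0.126 60 [ 0.5749 -0.2559  0.1188] [ 0.5461 -0.2709  0.1
[... 194 characters left out ...]
114] [ 0.3646 -0.3867  0.005 ] [0.7605 0.0049 0.02  ]
0.03 0.05 448 [ 0.5703 -0.16    0.0384] [ 0.4831 -0.3038  0.0301] [ 0.7608 -0.0525  0.0498]
0.065 0.076 274 [ 0.6204 -0.1886  0.0711] [ 0.5231 -0.3103  0.065 ] [ 0.7606 -0.109   0.076 ]
0.076 0.085 148 [ 0.6899 -0.2006  0.0804] [ 0.5269 -0.2969  0.0761] [ 0.7608 -0.1047  0.0849]
0.085 0.1 72 [ 0.6391 -0.2092  0.0905] [ 0.5482 -0.261   0.085 ] [ 0.7605 -0.1626  0.1   ]
0.1 0.114 36 [ 0.5678 -0.2192  0.1075] [ 0.5485 -0.2599  0.1009] [ 0.5875 -0.1675  0.1138]
0.114 0.126 44 [ 0.5707 -0.2299  0.1189] [ 0.5487 -0.2749  0.1141] [ 0.5879 -0.1665  0.1251]
0.126 0.14 22 [ 0.556  -0.1736  0.1306] [ 0.5488 -0.1823  0.1262] [ 0.566  -0.1649  0.1346]
```

Run:
```python
from h import *
t=load("top0");s=load("side0")
o=np.array([.5603,-.1898]);a=.2335;R=np.array([[np.cos(a),-np.sin(a)],[np.sin(a),np.cos(a)]])
for c in (t,s):
    C=cloud(c);L=(C[...,:2]-o)@R
    def st(n,m):
        X=np.c_[L[m],C[m][:,2]]; print(n,m.sum(),np.median(X,0).round(4),X.min(0).round(4),X.max(0).round(4)) if m.sum() else print(n,0)
    z=C[...,2]
    st("plate",(abs(L[...,0])<.08)&(abs(L[...,1])<.16)&(abs(z-.012)<.004))
    b=(abs(L[...,0])<.08)&(abs(L[...,1])<.16)
    st("keyrest",b&(L[...,0]>.045)&(L[...,0]<.07)&(z>.03))
    st("keyresttop",b&(L[...,0]>.045)&(L[...,0]<.07)&(z>.065))
    st("plunger",b&(L[...,0]<-.035)&(z>.04))
    st("block",b&(abs(L[...,0])<.04)&(abs(z-.072)<.003)&(L[...,1]>-.03))
    st("shaft",b&(abs(L[...,0])<.02)&(abs(z-.132)<.004)&(L[...,1]>-.03))
    st("knob",b&(abs(L[...,0])<.02)&(abs(z-.12)<.003)&(L[...,1]<-.05))
    st("stop",b&(abs(L[...,0])<.05)&(abs(z-.038)<.004)&(L[...,1]>.1))
```

```text
plate 1905 [-0.0192  0.0099  0.0119] [-0.0658 -0.1372  0.008 ] [0.0647 0.1431 0.016 ]
keyrest 68 [0.0529 0.0519 0.0695] [0.05   0.0305 0.0318] [0.059  0.0734 0.0816]
keyresttop 42 [0.0542 0.0481 0.0758] [0.05   0.0305 0.0662] [0.059  0.0734 0.0816]
plunger 75 [-0.0521  0.0679  0.0457] [-0.0625 -0.0841  0.0406] [-0.0353  0.0834  0.0539]
block 255 [-0.0033  0.022   0.0718] [-0.0306 -0.0127  0.069 ] [0.0296 0.0472 0.075 ]
shaft 36 [-0.0018  0.0172  0.1316] [-0.0103  0.0082  0.1289] [0.0072 0.0249 0.1344]
knob 45 [-0.0007 -0.0735  0.1196] [-0.0119 -0.0831  0.1172] [ 0.0105 -0.0636  0.1228]
stop 71 [0.0012 0.1285 0.0378] [-0.03    0.1179  0.0341] [0.0298 0.1343 0.0412]
plate 931 [0.0207 0.0494 0.0118] [-0.0667 -0.1411  0.008 ] [0.0649 0.1471 0.016 ]
keyrest 47 [0.0559 0.0579 0.0657] [0.0512 0.031  0.0306] [0.0589 0.0746 0.082 ]
keyresttop 24 [0.0552 0.0422 0.0765] [0.0512 0.031  0.0657] [0.0589 0.0746 0.082 ]
plunger 42 [-0.0513  0.0663  0.0446] [-0.0626  0.0522  0.0402] [-0.0418  0.0823  0.0518]
block 126 [0.0067 0.0273 0.0721] [-0.0293 -0.012   0.069 ] [0.0294 0.0488 0.075 ]
shaft 17 [0.0006 0.0163 0.1319] [-0.0088  0.0082  0.1294] [0.0063 0.0253 0.1346]
knob 22 [-0.0014 -0.0719  0.1192] [-0.0117 -0.0853  0.1175] [ 0.0101 -0.0655  0.1223]
stop 57 [-0.0015  0.1269  0.0367] [-0.03    0.1192  0.0341] [0.03   0.1363 0.0413]
```

Call:
step_arm:
  series:
    - [1,0.46,-0.85,0,0.19]
    - [1,0.46,-0.85,0,0.19]
    - [1,0.46,-0.85,0,0.19]
    - [1,0.46,-0.85,0,0.19]
    - [1,0.46,-0.85,0,0.19]
    - [1,0.46,-0.85,0,0.19]
    - [1,0.46,-0.85,0,0.19]
    - [1,0.46,-0.85,0,0.19]
    - [1,0.46,-0.85,0,0.19]
    - [1,0.46,-0.85,0,0.19]
    - [1,0.46,-0.85,0,0.19]
    - [1,0.46,-0.85,0,0.19]

```text
time: 1.3
tool_pos: [0.2992, 0.2437, 0.2435]
tool_rot: [-3.141, -0.0, 3.013]
contact_force: [-0.1, 0.3, 0.2]
opening: 0.092
```

Call:
step_arm:
  series:
    - [1,0.46,-0.85,0,0.19]
    - [1,0.46,-0.85,0,0.19]
    - [1,0.46,-0.85,0,0.19]
    - [1,0.46,-0.85,0,0.19]
    - [1,0.46,-0.85,0,0.19]
    - [1,0.46,-0.85,0,0.19]
    - [1,0.46,-0.85,0,0.19]
    - [1,0.46,-0.85,0,0.19]
    - [1,0.46,-0.85,0,0.19]
    - [1,0.46,-0.85,0,0.19]
    - [1,0.46,-0.85,0,0.19]
    - [1,0.46,-0.85,0,0.19]

```text
time: 2.5
tool_pos: [0.4372, -0.0112, 0.2435]
tool_rot: [3.141, -0.001, -3.088]
contact_force: [0.0, -0.2, -0.7]
opening: 0.0917
```

Call:
step_arm:
  series:
    - [1,0.46,-0.85,0,0.19]
    - [1,0.46,-0.85,0,0.19]
    - [1,0.46,-0.85,0,0.19]
    - [1,0.46,-0.85,0,0.19]
    - [1,0.46,-0.85,0,0.19]
    - [1,0.46,-0.85,0,0.19]
    - [1,0.46,-0.85,0,0.19]
    - [1,0.46,-0.85,0,0.19]
    - [1,0.46,-0.85,0,0.19]
    - [1,0.46,-0.85,0,0.19]
    - [1,0.46,-0.85,0,0.19]
    - [1,0,0,0,0]

```text
time: 3.7
tool_pos: [0.564, -0.2463, 0.2425]
tool_rot: [3.142, -0.001, -2.923]
contact_force: [-0.1, -1.0, 0.4]
opening: 0.0915
```

Call:
step_arm:
  series:
    - [1,0.5,-0.62,0,0.18]
    - [1,0,0,-1,0]
    - [1,0,0,-1,0]
    - [1,0,0,-1,0]
    - [1,0,0,-1,0]
    - [1,0,0,-1,0]
    - [1,0,0,-0.5,0]
    - [1,0,0,0,0]

```text
time: 4.5
tool_pos: [0.5749, -0.2584, 0.1043]
tool_rot: [3.138, -0.003, -2.907]
contact_force: [-0.3, -1.1, -0.9]
opening: 0.0914
```

Run:
```python
from h import *
for n,b in(("top",(275,165,400,260,6)),("side",(230,120,340,220,6))):
    c=snap(n,"1"); crop(c,*b,n+"1.png")
```

```text
(no output)
```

View pics/side1.png

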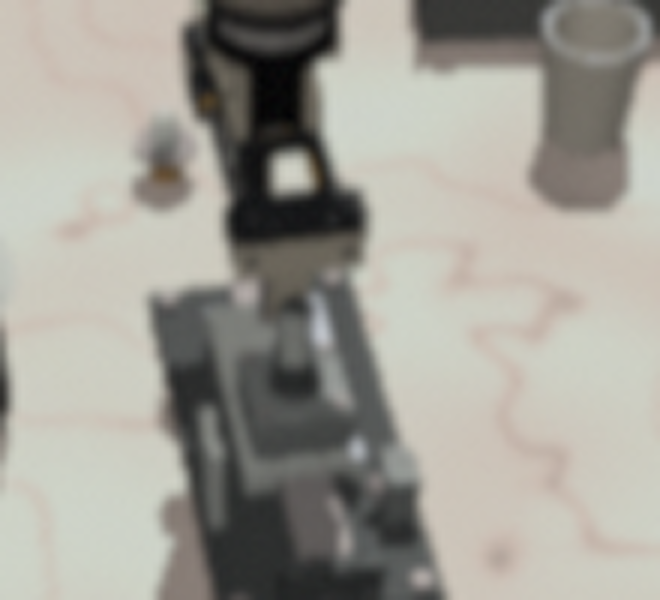

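The gripper straddles the knob, which is hidden behind the near finger. The shaft, at crop (293,345), is clear of that finger. Now I'll close.

Call:
step_arm:
  series:
    - [1,0.06,-0.1,0,0]
    - [0.2,0,0,0,0]
    - [0.2,0,0,0,0]
    - [0.2,0,0,0,0]
    - [0.2,0,0,0,0]
    - [0.2,0,0,0,0]
    - [0.2,0,0,0,0]
    - [0.2,0,0,0,0]
    - [0.2,0,0,0,0]
  squeeze: 20

```text
time: 5.5
tool_pos: [0.5775, -0.262, 0.1062]
tool_rot: [3.141, -0.0, -2.907]
contact_force: [-0.1, 0.5, -0.2]
opening: 0.0323
```

Call:
step_arm:
  series:
    - [0.1,0,0,0,0]
    - [0.1,0,0,0,0]
    - [0.1,0,0,0,0]
    - [0.1,0,0,0,0]
    - [0.1,0,0,0,0]
    - [0.1,0,0,0,0]

```text
time: 6.1
tool_pos: [0.5776, -0.2622, 0.1062]
tool_rot: [-3.141, 0.0, -2.907]
contact_force: [-0.0, -2.5, -1.9]
opening: 0.0232
```

Call:
step_arm:
  series:
    - [0.1,-0.046,0.195,0,0]
    - [0.1,-0.093,0.389,0,0]
    - [0.1,-0.093,0.389,0,0]
    - [0.1,-0.046,0.195,0,0]
    - [0.1,0,0,0,0]

```text
time: 6.6
tool_pos: [0.5701, -0.2305, 0.1062]
tool_rot: [3.138, -0.001, -2.906]
contact_force: [-0.0, 6.7, 1.4]
opening: 0.0238
```

Run:
```python
from h import *
for n in("top","side"):
    c=snap(n,"2")
    C=cloud(c);o=np.array([.5603,-.1898]);a=.2335;R=np.array([[np.cos(a),-np.sin(a)],[np.sin(a),np.cos(a)]])
    L=(C[...,:2]-o)@R;z=C[...,2]
    for nm,m in(("shaft",(abs(L[...,0])<.02)&(abs(z-.132)<.004)&(abs(L[...,1]-.045)<.03)),("block",(abs(L[...,0])<.04)&(abs(z-.072)<.003)&(L[...,1]>-.03)),("kr",(L[...,0]>.045)&(L[...,0]<.07)&(z>.06)&(L[...,1]>.0)&(L[...,1]<.08)&(z<.09)),("bl",(abs(L[...,0])<.04)&(z<.08)&(z>.062)&(L[...,1]>0)&(L[...,1]<.12))):
        X=np.c_[L[m],z[m]]
        if len(X):print(n,nm,len(X),np.median(X,0).round(4),X.min(0).round(4),X.max(0).round(4))
print(sensors.observe())
c=load("top2");crop(c,265,165,365,260,6,"top2.png")
c=load("side2");crop(c,240,140,320,235,6,"side2.png")
```

```text
top shaft 25 [-0.0011  0.0505  0.131 ] [-0.0091  0.0458  0.1287] [0.0088 0.0566 0.1356]
top block 187 [-0.003   0.0644  0.0718] [-0.0299  0.0341  0.0693] [0.0292 0.0807 0.0748]
top kr 44 [0.0541 0.0514 0.0749] [0.0502 0.0309 0.0608] [0.0586 0.0733 0.0836]
top bl 265 [-0.0057  0.0629  0.072 ] [-0.0307  0.0341  0.0624] [0.03   0.0808 0.08  ]
side shaft 20 [0.0009 0.051  0.1309] [-0.0083  0.0435  0.1282] [0.0092 0.0574 0.1359]
side block 139 [0.0046 0.06   0.0717] [-0.0299  0.0191  0.0691] [0.0299 0.083  0.0748]
side kr 30 [0.0553 0.0466 0.0729] [0.0508 0.0272 0.0615] [0.0588 0.074  0.0849]
side bl 218 [0.0037 0.061  0.0716] [-0.0299  0.0191  0.0622] [0.0299 0.0839 0.0795]
{'time': 6.7, 'qpos': array([-0.50972095,  0.63526697,  1.43642013,  0.0029095 ,  1.07347245,
       -2.31722345]), 'qvel': array([-0.00111206,  0.00051706, -0.0011721 ,  0.00126989,  0.00406285,
       -0.00014613]), 'joint_efforts': array([-4.15540785e+00, -5.36783016e+01, -2.30690897e+01, -1.64406259e+00,
       -1.15653645e+00, -1.01845266e-02]), 'tool_pos': array([ 0.57005892, -0.23025034,  0.10619469]), 'tool_rot': array([ 3.13729591e+00, -8.86917671e-04, -2.90627719e+00]), 'contact_force': array([-0.1834369 ,  7.64625032,  2.23005504]), 'torque': array([ 1.0906781 ,  0.04022755, -0.0345717 ]), 'opening': 0.02393931665925101}
```

View pics/side2.png

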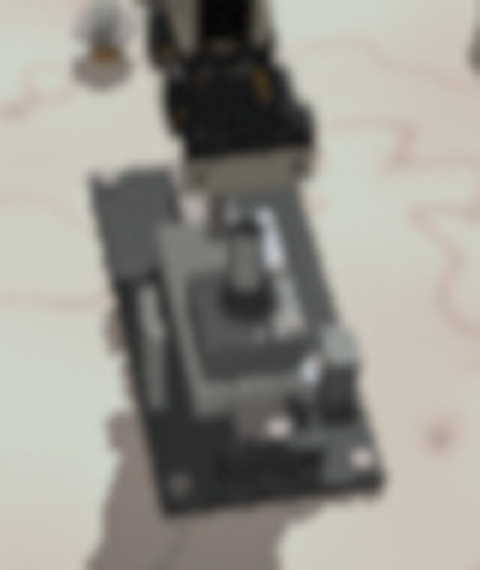

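View pics/top2.png

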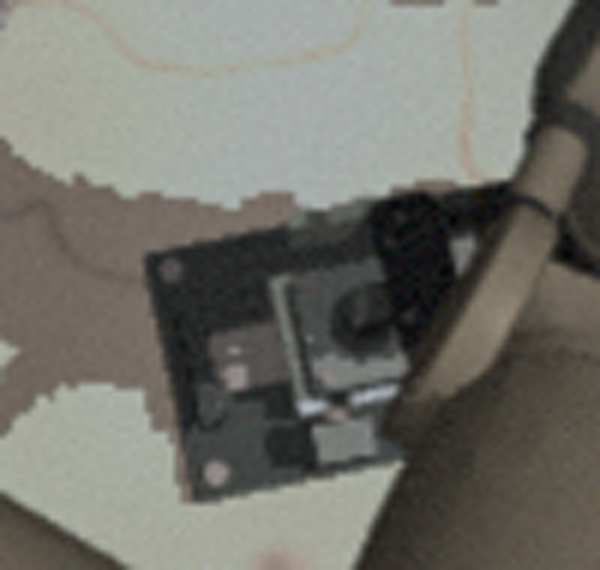

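Call:
step_arm:
  series:
    - [0.1,-0.009,0.039,0,0]
    - [0.1,0,0,0,0]
    - [0.1,0,0,0,0]

```text
time: 7.0
tool_pos: [0.57, -0.23, 0.1062]
tool_rot: [3.138, -0.001, -2.907]
contact_force: [-1.2, 6.4, 2.3]
opening: 0.0234
```

Call:
step_arm:
  series:
    - [0.1,-0.009,0.039,0,0]
    - [0.1,0,0,0,0]
    - [0.1,0,0,0,0]

```text
time: 7.3
tool_pos: [0.57, -0.2299, 0.1062]
tool_rot: [3.14, -0.0, -2.907]
contact_force: [-0.9, 5.4, 1.3]
opening: 0.0236
```

Call:
step_arm:
  series:
    - [0.1,-0.018,0.078,0,0]
    - [0.1,0,0,0,0]
    - [0.1,0,0,0,0]

```text
time: 7.6
tool_pos: [0.5698, -0.2292, 0.1062]
tool_rot: [-3.141, 0.0, -2.907]
contact_force: [1.3, 1.1, -1.0]
opening: 0.0237
```

Call:
step_arm:
  series:
    - [0.1,-0.018,0.078,0,0]
    - [0.1,0,0,0,0]
    - [0.1,0,0,0,0]

```text
time: 7.9
tool_pos: [0.5694, -0.2273, 0.1062]
tool_rot: [-3.141, 0.0, -2.907]
contact_force: [2.7, -1.8, -1.9]
opening: 0.0236
```

Call:
step_arm:
  series:
    - [0.1,-0.009,0.039,0,0]
    - [0.1,0,0,0,0]
    - [0.1,0,0,0,0]

```text
time: 8.2
tool_pos: [0.5692, -0.2265, 0.1063]
tool_rot: [-3.141, 0.0, -2.907]
contact_force: [2.7, -3.8, -3.4]
opening: 0.0237
```

Call:
step_arm:
  series:
    - [0.6,0,0,0,0]
    - [0.6,0,0,0,0]
    - [0.6,0,0,0,0]
    - [0.6,0,0,0,0]
    - [0.6,0,0,0.5,0]
    - [0.6,0,0,1,0]
    - [0.6,0,0,1,0]
    - [0.6,0,-0.5,1,0]
    - [0.6,0,-1,1,0]
    - [0.6,0,-1,0,0]
    - [0.6,0,-1,0,0]
    - [0.6,0,-1,0,0]

```text
time: 9.4
tool_pos: [0.569, -0.3394, 0.2203]
tool_rot: [-3.141, 0.001, -2.907]
contact_force: [0.4, -0.4, 0.4]
opening: 0.0551
```

Run:
```python
from h import *
for n in("top","side"):
    c=snap(n,"3")
    C=cloud(c);o=np.array([.5603,-.1898]);a=.2335;R=np.array([[np.cos(a),-np.sin(a)],[np.sin(a),np.cos(a)]])
    L=(C[...,:2]-o)@R;z=C[...,2]
    for nm,m in(("shaft",(abs(L[...,0])<.02)&(abs(z-.132)<.004)&(abs(L[...,1]-.045)<.03)),("kr",(L[...,0]>.045)&(L[...,0]<.07)&(z>.06)&(L[...,1]>.0)&(L[...,1]<.08)&(z<.09)),("bl",(abs(L[...,0])<.04)&(z<.076)&(z>.068)&(L[...,1]>0)&(L[...,1]<.12)),("knob",(abs(L[...,0])<.02)&(abs(z-.12)<.003)&(L[...,1]<.0)&(L[...,1]>-.07))):
        X=np.c_[L[m],z[m]]
        if len(X):print(n,nm,len(X),np.median(X,0).round(4),X.min(0).round(4),X.max(0).round(4))
c=load("top3");crop(c,280,175,380,255,7,"top3.png")
c=load("side3");crop(c,240,140,320,225,7,"side3.png")
```

```text
top shaft 37 [-0.0009  0.0545  0.1311] [-0.0099  0.0453  0.1282] [0.0097 0.0613 0.1337]
top kr 49 [0.0539 0.051  0.0741] [0.0502 0.0304 0.0611] [0.0589 0.0733 0.0831]
top bl 279 [-0.0048  0.0577  0.0718] [-0.0305  0.0248  0.068 ] [0.0298 0.0846 0.076 ]
top knob 45 [-0.0006 -0.0341  0.1197] [-0.0113 -0.0456  0.1171] [ 0.01   -0.0235  0.1229]
side shaft 18 [-0.0006  0.0549  0.1321] [-0.0092  0.047   0.1282] [0.0076 0.0601 0.1344]
side kr 28 [0.0553 0.0451 0.0748] [0.0505 0.0324 0.0613] [0.0585 0.0735 0.0835]
side bl 164 [0.0048 0.0639 0.0714] [-0.0296  0.022   0.0681] [0.0291 0.0859 0.0759]
side knob 18 [-0.0021 -0.0346  0.1201] [-0.0114 -0.045   0.1175] [ 0.01   -0.0257  0.1227]
```

View pics/side3.png

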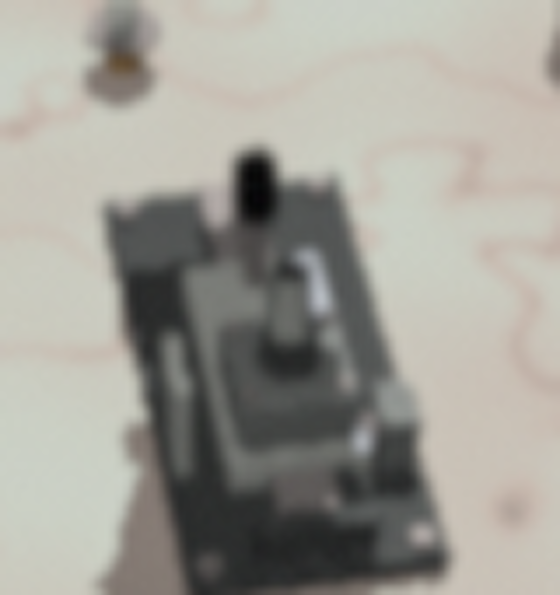

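View pics/top3.png

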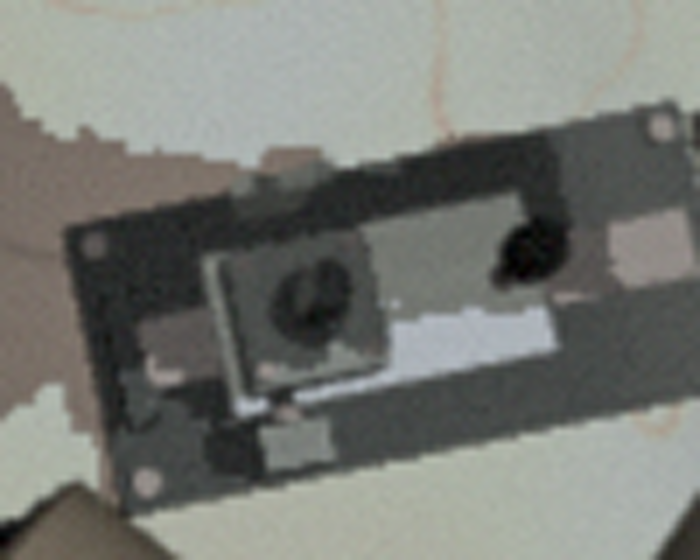

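Run:
```python
from h import *
o=np.array([.5603,-.1898]);a=.2335;R=np.array([[np.cos(a),-np.sin(a)],[np.sin(a),np.cos(a)]])
for n in("top3","side3","top0","side0"):
    c=load(n)
    C=cloud(c)
    L=(C[...,:2]-o)@R;z=C[...,2]
    # plate long-edge direction: bbox of plate via minAreaRect of points z in .008-.016
    m=(abs(L[...,0])<.09)&(abs(L[...,1])<.16)&(z>.007)&(z<.017)
    X=np.c_[C[m][:,:2]].astype(np.float32)*1000; r=cv2.minAreaRect(X); print(n,"rect",r)
    for lo,hi in((.012,.03),(.03,.06),(.06,.07),(.07,.076),(.076,.083)):
        m=(L[...,0]>.049)&(L[...,0]<.06)&(z>lo)&(z<hi)&(L[...,1]>.0)&(L[...,1]<.1); print(lo,np.sort(L[m][:,1]).round(3)[[0,1,2,-3,-2,-1]] if m.sum()>5 else m.sum(), np.mean(L[m][:,1]) if m.sum() else 0)
c=load("top3");crop(c,305,185,345,225,16,"top3k.png")
```

```text
top3 rect ((550.4705810546875, -188.3464813232422), (147.702880859375, 282.2958068847656), 13.129775047302246)
0.012 [0.003 0.004 0.005 0.098 0.098 0.099] 0.05303680290460892
0.03 [0.038 0.04  0.041 0.068 0.068 0.068] 0.0538823369693596
0.06 [0.031 0.04  0.043 0.06  0.063 0.067] 0.051514346909313814
0.07 [0.03  0.042 0.045 0.061 0.063 0.073] 0.052530941457045024
0.076 [0.031 0.034 0.035 0.071 0.072 0.073] 0.05139884048004085
side3 rect ((558.1962890625, -185.2252197265625), (131.0942840576172, 288.3609619140625), 13.413262367248535)
0.012 [0.003 0.014 0.016 0.091 0.095 0.099] 0.06227137245493692
0.03 [0.055 0.056 0.057 0.067 0.068 0.068] 0.06312384496894045
0.06 [0.037 0.045 0.045 0.052 0.055 0.064] 0.04882273201065815
0.07 [0.037 0.039 0.04  0.044 0.047 0.069] 0.0458816374947425
0.076 [0.032 0.033 0.035 0.069 0.072 0.073] 0.050366920878111156
top0 rect ((558.56494140625, -177.91152954101562), (155.3148193359375, 305.09100341796875), 17.695985794067383)
0.012 [0.002 0.003 0.003 0.092 0.093 0.095] 0.05031005559859482
0.03 [0.038 0.04  0.041 0.067 0.067 0.068] 0.05446501952326867
0.06 [0.04  0.046 0.047 0.064 0.067 0.073] 0.05346023327316192
0.07 [0.031 0.031 0.032 0.061 0.062 0.064] 0.0472660094503423
0.076 [0.034 0.035 0.035 0.071 0.072 0.073] 0.054061514277635725
side0 rect ((558.8720092773438, -187.03823852539062), (130.38818359375, 287.42791748046875), 12.95876407623291)
0.012 [0.003 0.006 0.014 0.094 0.099 0.099] 0.06216453596139206
0.03 [0.054 0.054 0.054 0.066 0.067 0.067] 0.061977323727580025
0.06 [0.043 0.044 0.044 0.058 0.066 0.067] 0.0535353253173209
0.07 [0.035 0.039 0.04  0.049 0.06  0.07 ] 0.04625730677531271
0.076 [0.031 0.033 0.037 0.07  0.073 0.075] 0.05290477435821778
```

View pics/top3k.png

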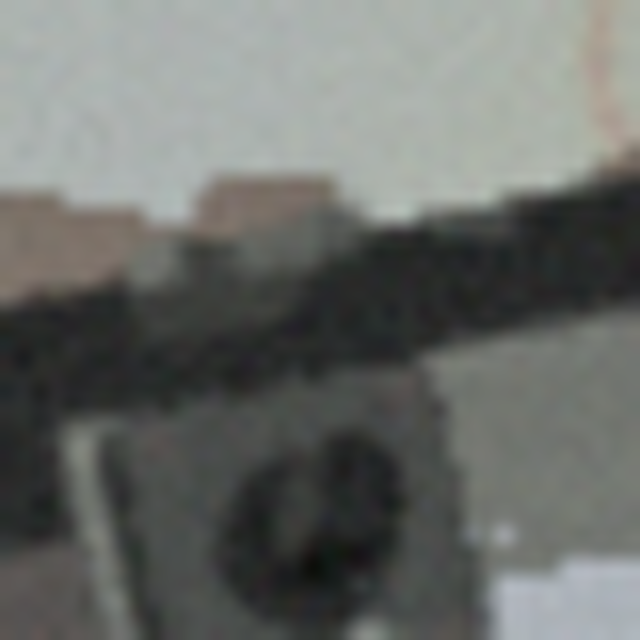

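Run:
```python
from h import *
out=[]
for n,(x,y) in(("side0",(279,180)),("side3",(281,183)),("top0",(337,214)),("top3",(325,217))):
    c=load(n); im=c["pixels"][y-16:y+16,x-16:x+16].astype(float); im=np.clip(im*1.8,0,255).astype(np.uint8)
    out.append(cv2.resize(im,(380,380),interpolation=cv2.INTER_CUBIC))
cv2.imwrite("pics/sh.png",np.vstack([np.hstack(out[:2]),np.hstack(out[2:])])[:760])
cv2.imwrite("pics/sh.png",cv2.resize(cv2.imread("pics/sh.png"),(600,600)))
for n in("side0","side3"):
    c=load(n);C=cloud(c);o=np.array([.5603,-.1898]);a=.2335;R=np.array([[np.cos(a),-np.sin(a)],[np.sin(a),np.cos(a)]])
    L=(C[...,:2]-o)@R;cy=.0168 if n=="side0" else .0538
    m=(abs(L[...,0])<.014)&(abs(L[...,1]-cy)<.014)&(C[...,2]>.094)&(C[...,2]<.128)
    X=np.c_[L[m]-[-.001,cy],C[m][:,2],np.argwhere(m)]; print(n);print(X.round(4))
```

```text
side0
[[ 9.800e-03 -4.600e-03  1.262e-01  1.710e+02  2.760e+02]
 [-6.800e-03 -1.500e-03  1.263e-01  1.710e+02  2.810e+02]
 [ 1.050e-02 -1.000e-03  1.251e-01  1.720e+02  2.760e+02]
 [ 7.500e-03  1.500e-03  1.270e-01  1.720e+02  2.770e+02]
 [-2.300e-03  3.900e-03  1.275e-01  1.720e+02  2.800e+02]
 [ 1.040e-02 -1.200e-03  1.203e-01  1.730e+02  2.760e+02]
 [ 7.300e-03  5.000e-04  1.214e-01  1.730e+02  2.770e+02]
 [ 4.200e-03  2.500e-03  1.227e-01  1.730e+02  2.780e+02]
 [ 9.000e-04  2.900e-03  1.225e-01  1.730e+02  2.790e+02]
 [-2.300e-03  4.300e-03  1.233e-01  1.730e+02  2.800e+02]
 [-4.700e-03  9.000e-03  1.273e-01  1.730e+02  2.810e+02]
 [ 1.010e-02 -2.300e-03  1.145e-01  1.740e+02  2.760e+02]
 [ 8.100e-03  4.800e-03  1.208e-01  1.740e+02  2.770e+02]
 [ 4.900e-03  6.200e-03  1.217e-01  1.740e+02  2.780e+02]
 [-2.300e-03  4.600e-03  1.190e-01  1.740e+02  2.800e+02]
 [-5.500e-03  5.800e-03  1.195e-01  1.740e+02  2.810e+02]
 [ 1.030e-02 -1.000e-03  1.112e-01  1.750e+02  2.760e+02]
 [ 8.100e-03  5.100e-03  1.165e-01  1.750e+02  2.770e+02]
 [ 4.200e-03  2.600e-03  1.135e-01  1.750e+02  2.7
[... 3317 characters left out ...]
02]
 [ 8.300e-03  5.500e-03  1.058e-01  1.850e+02  2.790e+02]
 [ 4.800e-03  4.800e-03  1.045e-01  1.850e+02  2.800e+02]
 [ 1.300e-03  4.400e-03  1.035e-01  1.850e+02  2.810e+02]
 [-1.800e-03  6.100e-03  1.046e-01  1.850e+02  2.820e+02]
 [-5.200e-03  6.000e-03  1.040e-01  1.850e+02  2.830e+02]
 [ 4.700e-03  4.700e-03  9.970e-02  1.860e+02  2.800e+02]
 [ 1.800e-03  7.300e-03  1.018e-01  1.860e+02  2.810e+02]
 [-1.800e-03  6.600e-03  1.004e-01  1.860e+02  2.820e+02]
 [-5.800e-03  3.700e-03  9.680e-02  1.860e+02  2.830e+02]
 [ 4.600e-03  4.600e-03  9.480e-02  1.870e+02  2.800e+02]
 [-1.900e-03  6.300e-03  9.530e-02  1.870e+02  2.820e+02]
 [-4.700e-03  9.300e-03  9.790e-02  1.870e+02  2.830e+02]]
```

View pics/sh.png

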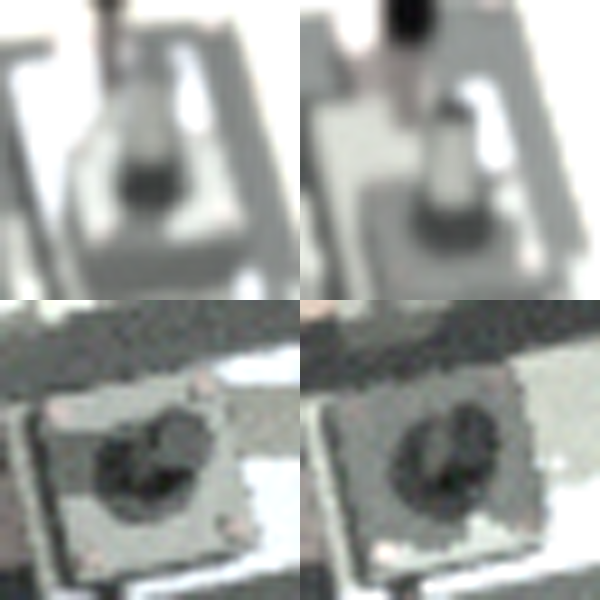

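Run:
```python
from h import *
o=np.array([.5603,-.1898]);a=.2335;R=np.array([[np.cos(a),-np.sin(a)],[np.sin(a),np.cos(a)]])
for n in("side0","side3"):
    c=load(n);C=cloud(c)
    L=(C[...,:2]-o)@R;cy=.0168 if n=="side0" else .0538
    for zl in((.094,.127),(.096,.122)):
        m=(L[...,0]<.009)&(L[...,0]>-.0075)&(abs(L[...,1]-cy)<.014)&(C[...,2]>zl[0])&(C[...,2]<zl[1])
        X=L[m]-[-.001,cy]; p,cov=np.polyfit(X[:,0],X[:,1],1,cov=True); print(n,p,cov[0,0]**.5,"theta",np.arctan2(1,-p[0]))
```

```text
side0 [-0.24351161  0.00379584] 0.08848870225409483 theta 1.331933644413975
side0 [-0.17954057  0.00413777] 0.09194464969727795 theta 1.393148439933965
side3 [-0.22695687  0.00508021] 0.09094413667431873 theta 1.347620088061468
side3 [-0.23733068  0.00517869] 0.11016791158544016 theta 1.3377768090071966
```

Call:
step_arm:
  series:
    - [0.6,-0.1,0.9,0,-0.31]
    - [0.6,-0.1,0.9,0,-0.31]
    - [0.6,-0.1,0.9,0,-0.31]
    - [0.6,-0.1,0.9,0,-0.31]
    - [0.6,-0.1,0.9,0,-0.31]
    - [0.6,-0.1,0.9,0,-0.31]
    - [0.6,-0.1,0.9,0,-0.31]
    - [0.6,-0.1,0.9,0,-0.31]
    - [0.6,-0.08,0.86,0,-0.31]
    - [0.6,0,0,0,0]

```text
time: 10.5
tool_pos: [0.5466, -0.1338, 0.2197]
tool_rot: [3.141, 0.0, -3.127]
contact_force: [-0.9, -0.7, -0.7]
opening: 0.0554
```

Call:
step_arm:
  series:
    - [0.6,0.01,-0.16,0,0]
    - [0.6,0,0,-1,0]
    - [0.6,0,0,-1,0]
    - [0.6,0,0,-1,0]
    - [0.6,0,0,-0.8,0]
    - [0.6,0,0,-0.6,0]
    - [0.6,0,0,0,0]

```text
time: 11.2
tool_pos: [0.5461, -0.1417, 0.1068]
tool_rot: [3.14, -0.004, -3.131]
contact_force: [0.4, -0.1, -0.3]
opening: 0.0554
```

Call:
step_arm:
  series:
    - [0.1,0,0,0,0]
    - [0.1,0,0,0,0]
    - [0.1,0,0,0,0]
    - [0.1,0,0,0,0]
    - [0.1,0,0,0,0]
    - [0.1,0,0,0,0]
    - [0.1,0,0,0,0]
    - [0.1,0,0,0,0]
  squeeze: 10

```text
time: 12.0
tool_pos: [0.5474, -0.1411, 0.109]
tool_rot: [-3.141, 0.0, -3.13]
contact_force: [-0.4, 0.2, 3.0]
opening: 0.0156
```

Call:
step_arm:
  series:
    - [0.1,0,0,0,0]
    - [0.1,0,0,0,0]
    - [0.1,0,0,0,-0.4]
    - [0.1,-0.005,0,0,-0.8]
    - [0.1,-0.005,0,0,-0.8]
    - [0.1,-0.005,0,0,-0.8]
    - [0.1,-0.005,0,0,-0.8]
    - [0.1,-0.005,0.005,0,-0.8]
    - [0.1,-0.005,0.005,0,-0.8]
    - [0.1,-0.005,0.005,0,-0.8]
    - [0.1,-0.005,0.005,0,-0.8]
    - [0.1,-0.005,0.005,0,-0.8]
  squeeze: 30

```text
time: 13.2
tool_pos: [0.5466, -0.1401, 0.109]
tool_rot: [3.141, 0.001, 2.543]
contact_force: [0.7, 1.6, 3.7]
opening: 0.0154
```

Run:
```python
from h import *
c=snap("side","4");crop(c,240,130,320,215,7,"side4.png")
s=sensors.observe();print(s["tool_pos"],s["tool_rot"],s["contact_force"],s["torque"],s["opening"],s["qpos"])
```

```text
[ 0.54662925 -0.14012679  0.10906126] [3.14075078e+00 9.98630448e-04 2.53951373e+00] [0.53076541 0.58469059 3.53007174] [ 0.21697378 -0.13527213  0.01176306] 0.01611047505357803 [-3.87076630e-01  5.49874306e-01  1.59209900e+00  7.24959186e-04
  9.98464217e-01 -1.35618673e+00]
```

View pics/side4.png

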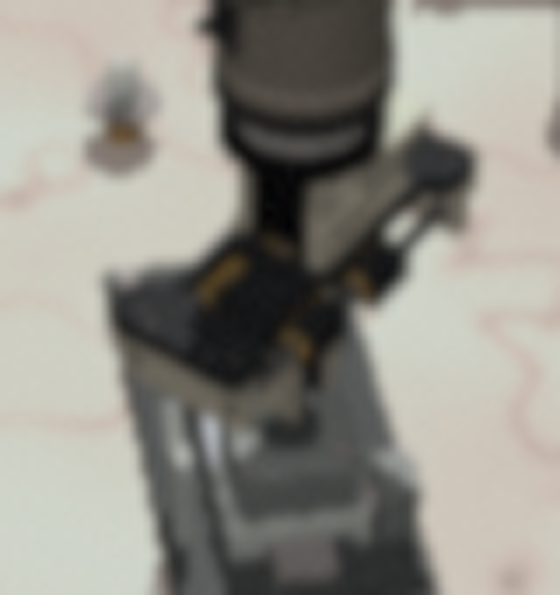

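Call:
step_arm:
  series:
    - [0.1,-0.003,0.004,0,-0.8]
    - [0.1,-0.003,0.004,0,-0.8]
    - [0.1,-0.003,0.004,0,-0.8]
    - [0.1,-0.003,0.004,0,-0.8]
    - [0.1,-0.003,0.004,0,-0.8]
    - [0.1,-0.003,0.004,0,-0.8]
    - [0.1,-0.003,0.004,0,-0.8]
    - [0.1,-0.003,0.004,0,-0.8]
    - [0.1,-0.003,0.004,0,-0.8]
    - [0.1,-0.003,0.004,0,-0.8]
    - [0.1,0,0,0,-0.8]
    - [0.1,0,0,0,0]

```text
time: 14.45
tool_pos: [0.5467, -0.139, 0.1091]
tool_rot: [3.139, 0.001, 1.841]
contact_force: [4.5, 2.4, 3.0]
opening: 0.0153
```

Call:
step_arm:
  series:
    - [0.1,0.04,0,0,-0.47]
    - [0.1,0,0,0,0]
    - [0.1,0,0,0,0]

```text
time: 14.75
tool_pos: [0.5469, -0.1392, 0.109]
tool_rot: [3.14, 0.0, 1.805]
contact_force: [2.1, 2.3, 3.8]
opening: 0.0152
```

Call:
step_arm:
  series:
    - [0.6,0,0,0,0]
    - [0.6,0,0,0,0]
    - [0.6,0,0,0,0]
    - [0.6,0,0,0,0]
    - [0.6,0,0,0.5,0]
    - [0.6,0,0,1,0]
    - [0.6,0,0,1,0]
    - [0.6,0,0,1,0]
    - [1,0,1,0.5,0]
    - [1,-0.5,1,0.5,0]
    - [1,-0.5,1,0,0]
    - [1,-0.5,1,0,0]

```text
time: 15.95
tool_pos: [0.5086, -0.0386, 0.2226]
tool_rot: [3.14, 0.001, 1.803]
contact_force: [-0.1, 0.5, -0.1]
opening: 0.0827
```

Call:
step_arm:
  series:
    - [1,-0.5,1,0,-0.5]
    - [1,-0.5,1,0,-1]
    - [1,-0.5,1,0,-1]
    - [1,0,1,0,-1]
    - [1,0,0,0,0]

```text
time: 16.45
tool_pos: [0.471, 0.0628, 0.2223]
tool_rot: [3.14, -0.001, 1.525]
contact_force: [-0.2, 0.1, 0.8]
opening: 0.0916
```

Run:
```python
from h import *
out=[]
o=np.array([.5603,-.1898]);a=.2335;R=np.array([[np.cos(a),-np.sin(a)],[np.sin(a),np.cos(a)]])
for n in("side","top"):
    c=snap(n,"5")
    C=cloud(c);L=(C[...,:2]-o)@R;z=C[...,2]
    for nm,m in(("shaft",(abs(L[...,0])<.02)&(abs(z-.132)<.004)&(abs(L[...,1]-.045)<.03)),("knob",(abs(L[...,0])<.02)&(abs(z-.12)<.003)&(L[...,1]<.0)&(L[...,1]>-.07))):
        X=np.c_[L[m],z[m]]
        if len(X):print(n,nm,len(X),np.median(X,0).round(4),X.min(0).round(4),X.max(0).round(4))
    x,y=proj(c,[.5485,-.1387,.11]).astype(int);print(x,y)
    im=c["pixels"][max(y-16,0):y+16,x-16:x+16].astype(float); im=np.clip(im*1.7,0,255).astype(np.uint8)
    out.append(cv2.resize(im,(380,380),interpolation=cv2.INTER_CUBIC))
cv2.imwrite("pics/sh5.png",np.hstack(out)); cv2.imwrite("pics/side5.png",load("side5")["pixels"])
```

```text
side knob 20 [-0.0009 -0.0376  0.1195] [-0.0099 -0.048   0.1171] [ 0.0102 -0.0264  0.1227]
280 182
top shaft 32 [-0.0009  0.0533  0.1312] [-0.0084  0.044   0.1284] [0.0059 0.0631 0.1354]
top knob 45 [-0.0013 -0.0366  0.1196] [-0.0108 -0.0476  0.1171] [ 0.0104 -0.0267  0.1227]
325 216
```

View pics/sh5.png

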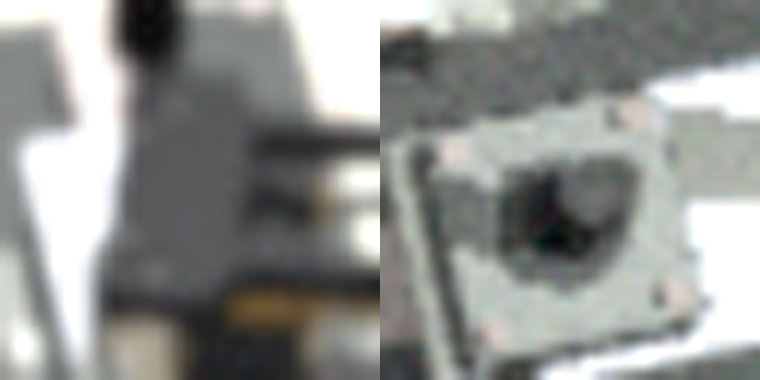

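View pics/side5.png

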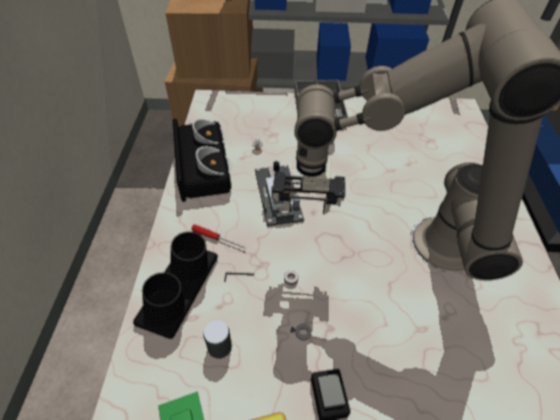

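Run:
```python
from h import *
o=np.array([.5603,-.1898]);a=.2335;R=np.array([[np.cos(a),-np.sin(a)],[np.sin(a),np.cos(a)]])
for n in("top0","top3","top5"):
    c=load(n);g=c["pixels"].max(2).astype(float)
    C=cloud(c);L=(C[...,:2]-o)@R;z=C[...,2]
    m=(z>.108)&(z<.128)&(abs(L[...,0])<.02)&(L[...,1]<0)&(L[...,1]>-.1)
    v,u=np.argwhere(m).mean(0); p=ray(c,u,v,.12); print(n,"knob",((p[:2]-o)@R).round(4),m.sum())
    m=(z>.126)&(z<.138)&(abs(L[...,0])<.02)&(L[...,1]>0)
    v,u=np.argwhere(m).mean(0); p=ray(c,u,v,.132); print(n,"shaft",((p[:2]-o)@R).round(4),m.sum())
    # carriage block front/back edges
    m=(z>.066)&(z<.078)&(abs(L[...,0])<.028)&(L[...,1]>-.03)&(L[...,1]<.12)
    X=L[m]; print("block edges",np.percentile(X[:,1],[1,99]).round(4))
# collar
t=load("top0");C=cloud(t);z=C[...,2]
p0=ray(t,162.5,244,.02);print(p0)
g=t["pixels"].astype(int).max(2)
sub=g[225:260,148:180]
m=(sub<100).astype(np.uint8)
print(p0); 
for n in("top0","side0"):
    c=load(n);C=cloud(c);z=C[...,2];d=np.hypot(C[...,0]-p0[0],C[...,1]-p0[1])
    k=(z>.016)&(z<.026)&(d<.03);X=C[k];e=X.mean(0);print(n,"ring",k.sum(),e.round(4),((X.min(0)+X.max(0))/2).round(4),(cv2.minEnclosingCircle((X[:,:2]*1000).astype(np.float32))))
    k2=(z>.004)&(z<.024)&(d>.026)&(d<.042);X=C[k2];print(" head",k2.sum(),X.mean(0).round(4))
```

```text
top0 knob [-0.0016 -0.0713] 63
top0 shaft [-0.0013  0.0167] 38
block edges [-0.0124  0.0464]
top3 knob [-0.0015 -0.0339] 60
top3 shaft [-0.0007  0.0538] 39
block edges [0.0249 0.0838]
top5 knob [-0.001  -0.0355] 61
top5 shaft [-0.0016  0.0534] 37
block edges [0.0242 0.0829]
[0.46734799 0.33893548 0.02      ]
[0.46734799 0.33893548 0.02      ]
top0 ring 126 [0.4674 0.3396 0.0203] [0.4705 0.34   0.0209] ((470.49908447265625, 337.556884765625), 25.20755958557129)
 head 39 [0.4757 0.3345 0.0095]
side0 ring 143 [0.4673 0.3406 0.0195] [0.471  0.3397 0.0201] ((470.9335632324219, 339.6259460449219), 26.303646087646484)
 head 24 [0.4894 0.3372 0.0133]
```

Run:
```python
from h import *
t=load("top0");s=load("side0")
cv2.imwrite("pics/a.png",np.hstack([cv2.resize(t["pixels"][226:258,146:178],(400,400),interpolation=cv2.INTER_NEAREST),cv2.resize(s["pixels"][316:348,284:316],(400,400),interpolation=cv2.INTER_NEAREST)]))
for c,(x,y) in((t,(146,226)),(s,(284,316))):
    g=c["pixels"][y:y+32,x:x+32].max(2); n,l,st,ce=cv2.connectedComponentsWithStats((g<80).astype(np.uint8)); 
    for i in range(1,n):
        if st[i,4]>3: print(st[i],ce[i]+[x,y])
```

```text
[17  7  5  5 19] [164.84210526 234.68421053]
[13 15  3  6  8] [159.5  243.25]
[21 17  4  8  8] [169.125 246.5  ]
[ 7 13  3  3  8] [292.125 330.125]
```

View pics/a.png

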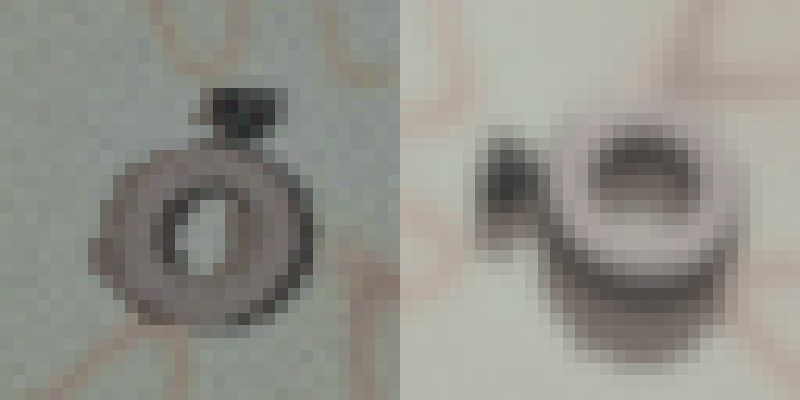

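Run:
```python
from h import *
t=load("top0");s=load("side0")
a=tri(t,(161.6,243.9),s,(303.2,330.5));b=tri(t,(164.84,234.68),s,(292.3,329.7))
print(a,b, np.arctan2(b[1]-a[1],b[0]-a[0]),np.hypot(*(b-a)[:2]))
for c,p,q in((t,(161.6,243.9),(164.84,234.68)),(s,(303.2,330.5),(292.3,329.7))):
    A=ray(c,*p,.02);B=ray(c,*q,.012);print(A,B,np.arctan2(*(B-A)[1::-1]),np.hypot(*(B-A)[:2]))
```

```text
[0.46700488 0.34152313 0.02075975] [0.49624754 0.33641351 0.01139195] -0.17298518579383115 0.029685714248256615
[0.46758557 0.34164979 0.02      ] [0.49634104 0.33621746 0.012     ] -0.18671447425367507 0.029264091372876454
[0.4664443  0.34127026 0.02      ] [0.49610921 0.33673026 0.012     ] -0.15186455393889692 0.0300103115989467
```

Call:
step_arm:
  series:
    - [1,0,0.62,0,1]
    - [1,0,0.62,0,1]
    - [1,0,0.62,0,1]
    - [1,0,0.62,0,1]
    - [1,0,0.62,0,1]
    - [1,0,0.62,0,1]
    - [1,0,0.62,0,1]
    - [1,0,0.62,0,1]
    - [1,0,0.62,0,1]
    - [1,0,0.62,-0.5,1]
    - [1,0,0.62,-0.5,1]
    - [1,0,0.62,-0.5,1]

```text
time: 17.75
tool_pos: [0.4722, 0.2461, 0.1836]
tool_rot: [3.141, 0.001, 2.487]
contact_force: [-0.0, 0.5, -0.4]
opening: 0.0914
```

Call:
step_arm:
  series:
    - [1,0,0.62,-0.5,1]
    - [1,0,0.62,-0.5,1]
    - [1,0,0.62,-0.5,1]
    - [1,0,0.62,0,1]
    - [1,0,0.62,0,1]
    - [1,0,0.5,0,1]
    - [1,0,0,0,0]
    - [1,0,0,0,0]

```text
time: 18.55
tool_pos: [0.4719, 0.3357, 0.1462]
tool_rot: [-3.141, -0.0, 2.961]
contact_force: [0.6, 0.4, 0.1]
opening: 0.0924
```

Call:
step_arm:
  series:
    - [1,-0.16,0.19,0,0.1]
    - [1,0,0,-1,0]
    - [1,0,0,-1,0]
    - [1,0,0,-1,0]
    - [1,0,0,-0.8,0]
    - [1,0,0,-0.5,0]
    - [1,0,0,-0.3,0]
    - [1,0,0,-0.2,0]
    - [1,0,0,0,0]
    - [1,0,0,0,0]

```text
time: 19.55
tool_pos: [0.4678, 0.3416, 0.027]
tool_rot: [3.141, 0.001, 2.971]
contact_force: [-0.6, 0.5, -0.7]
opening: 0.0917
```

Run:
```python
from h import *
c=snap("side","6");crop(c,265,270,355,360,7,"side6.png")
c=snap("top","6");crop(c,110,200,210,280,7,"top6.png")
```

```text
(no output)
```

View pics/side6.png

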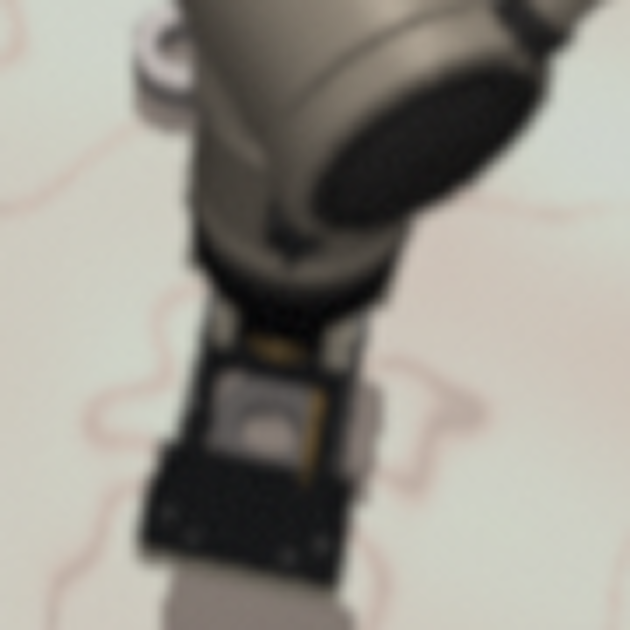

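View pics/top6.png

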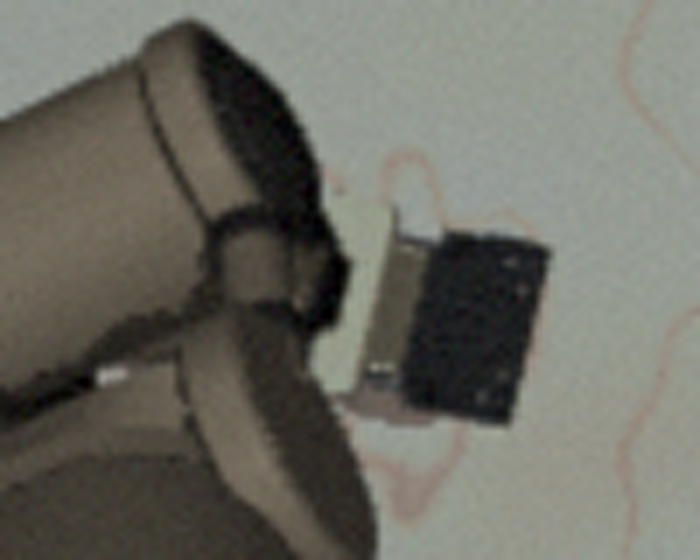

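The collar sits between the fingers: its bore shows at side crop (270,430). I'll go down the last 6 mm and close.

Call:
step_arm:
  series:
    - [1,0,0,-0.13,0]
    - [1,0,0,-0.13,0]
    - [0.3,0,0,0,0]
    - [0.3,0,0,0,0]
    - [0.3,0,0,0,0]
    - [0.3,0,0,0,0]
    - [0.3,0,0,0,0]
    - [0.3,0,0,0,0]
    - [0.3,0,0,0,0]
    - [0.3,0,0,0,0]
  squeeze: 30

```text
time: 20.65
tool_pos: [0.4673, 0.3413, 0.0198]
tool_rot: [-3.141, -0.0, 2.971]
contact_force: [0.1, -0.4, 1.2]
opening: 0.0434
```

Call:
step_arm:
  series:
    - [0.3,0,0,0.4,0]
    - [0.3,0,0,1,0]
    - [0.3,0,0,1,0]
    - [0.3,0,0,1,0]
    - [0.3,0,0,1,0]
    - [0.3,0,-0.5,1,0.2]
    - [0.3,0.2,-1,1,0.28]
    - [0.3,0.2,-1,1,0.28]
    - [0.3,0.2,-1,0.6,0.28]
    - [0.3,0.2,-1,0,0.28]
    - [0.3,0.2,-1,0,0.28]
    - [0.3,0.2,-1,0,0.28]

```text
time: 21.85
tool_pos: [0.4973, 0.1779, 0.2206]
tool_rot: [3.141, 0.001, 3.123]
contact_force: [-0.6, -0.1, -1.0]
opening: 0.0438
```

Call:
step_arm:
  series:
    - [0.3,0.2,-1,0,0.28]
    - [0.3,0.2,-1,0,0.28]
    - [0.3,0.2,-1,0,0.28]
    - [0.3,0.2,-1,0,0.28]
    - [0.3,0.2,-1,0,0.28]
    - [0.3,0.2,-1,0,0.28]
    - [0.3,0.2,-0.5,0,0.28]
    - [0.3,0,0,0,0.28]
    - [0.3,0,0,0,0]
    - [0.3,0,0,0,0]

```text
time: 22.85
tool_pos: [0.5321, 0.0173, 0.2199]
tool_rot: [3.141, -0.0, -2.982]
contact_force: [-0.4, -0.7, -1.0]
opening: 0.0436
```

Run:
```python
from h import *
st=sensors.observe();p=st["tool_pos"];print(p,st["tool_rot"],st["opening"])
for n in("side","top"):
    c=snap(n,"7"); x,y=proj(c,p-[0,0,.01]).astype(int);print(n,x,y)
    crop(c,x-40,max(y-40,0),x+40,y+40,7,n+"7.png")
```

```text
[0.53205071 0.01725649 0.21992472] [ 3.14113850e+00 -1.29409086e-05 -2.98177468e+00] 0.04358945885512391
side 284 196
top 269 215
```

View pics/side7.png

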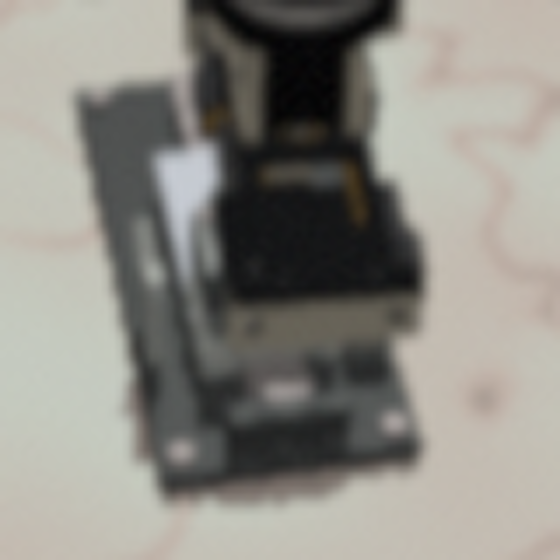

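View pics/top7.png

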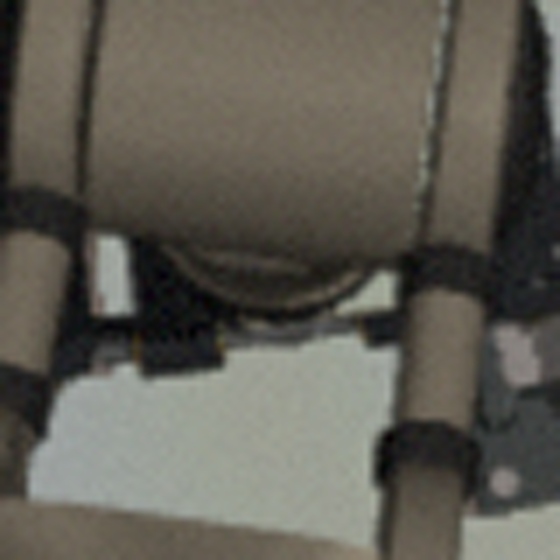

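Call:
step_arm:
  series:
    - [0.3,0,0,0,0.5]
    - [0.3,0,0,0,1]
    - [0.3,0,0,0,1]
    - [0.3,0,0,0,1]
    - [0.3,0,0,0,1]
    - [0.3,0,0,0,1]
    - [0.3,0,0,0,1]
    - [0.3,0,0,0,1]
    - [0.3,0,0,0,1]
    - [0.3,0,0,0,1]
    - [0.3,0,0,0,1]
    - [0.3,0,0,0,1]

```text
time: 24.15
tool_pos: [0.5322, 0.0171, 0.2198]
tool_rot: [3.141, 0.0, -2.058]
contact_force: [-0.2, -0.5, -1.9]
opening: 0.0435
```

Call:
step_arm:
  series:
    - [0.3,0,0,0,1]
    - [0.3,0,0,0,1]
    - [0.3,0,0,0,1]
    - [0.3,0,0,0,0.3]
    - [0.3,0,0,0,0]
    - [0.3,0,0,0,0]
    - [0.3,0,0,0,0]

```text
time: 24.85
tool_pos: [0.5324, 0.0165, 0.2198]
tool_rot: [3.142, 0.0, -1.799]
contact_force: [0.2, -0.5, -1.1]
opening: 0.0436
```

Run:
```python
from h import *
st=sensors.observe();p=st["tool_pos"];print(p,st["tool_rot"],st["opening"])
for n in("side",):
    c=snap(n,"8"); x,y=proj(c,p-[0,0,.01]).astype(int);print(n,x,y)
    crop(c,x-32,max(y-32,0),x+32,y+32,9,n+"8.png")
```

```text
[0.53237654 0.01649792 0.21977898] [ 3.14153477e+00  5.76495322e-05 -1.79907048e+00] 0.0435819087255294
side 284 195
```

View pics/side8.png

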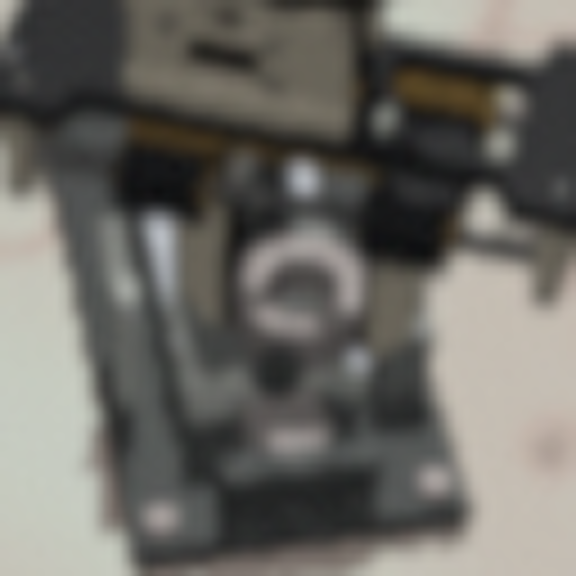

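Run:
```python
from h import *
c=load("side8")
A=ray(c,285.2,194.4,.22);
for u,v,z in((282.45,203.67,.21),(282.45,203.67,.214),(282.2,203,.21)):
    B=ray(c,u,v,z);print(A,B,np.arctan2(*(B-A)[1::-1]),np.hypot(*(B-A)[:2]))
C=cloud(c);z=C[...,2];d=np.hypot(C[...,0]-A[0],C[...,1]-A[1])
k=(z>.205)&(d<.024)&(z<.228)&(C[...,0]>.5);print(k.sum(),C[k].mean(0),np.median(C[k],0))
r=C[k]; q=r[abs(r[:,2]-np.median(r[:,2]))<.004]; print("top",len(q),q.mean(0),(q.min(0)+q.max(0))/2)
k=(z>.198)&(z<.222)&(d>.026)&(d<.042)&(C[...,1]>A[1]+.01);H=C[k];print(len(H),H.mean(0),np.argwhere(k).mean(0)); 
B=H.mean(0);print(np.arctan2(*(B-A)[1::-1]))
g=c["pixels"][196:212,274:292].max(2);print(g)
```

```text
[0.53116433 0.02036284 0.22      ] [0.53789802 0.04776261 0.21      ] 1.3298147328209124 0.028215070863419067
[0.53116433 0.02036284 0.22      ] [0.53784858 0.05140147 0.214     ] 1.3586832852058939 0.031750213183904835
[0.53116433 0.02036284 0.22      ] [0.53870624 0.04521263 0.21      ] 1.276131654588177 0.025969065852123743
163 [0.5326097  0.02139991 0.21621873] [0.53209273 0.02295986 0.21763845]
top 105 [0.53260825 0.02192636 0.21819464] [0.53301275 0.01966144 0.2176599 ]
38 [0.52525894 0.04473759 0.21340893] [202.26315789 286.92105263]
1.8084909002406928
[[101  99  79  57  70  94 107 108 102  99  99  97  94  89  94 121 152 147]
 [ 96  96  78  56  67  94 119 137 136 126 118 113 108  97  96 109 126 121]
 [ 85  87  75  58  65  88 117 142 150 145 141 140 130 109  94  93  95  88]
 [ 74  74  69  62  65  75  95 117 131 135 136 138 131 109  91  82  75  67]
 [ 70  69  67  66  65  70  76  85  93  99 106 111 107  96  82  73  71  67]
 [ 72  68  67  67  66  67  68  64  62  65  72  80  84  80  75  74  84  98]
 [ 76  69  67  69  70  67  60  51  46  47  55  66  75  76  75  81 110 138]
 [ 84  74  75  80  82  74  58  46  41  43  48  61  76  82  83  91 119 144]
 [ 98  89  92 100 101  86  61  45  40  41  49  68  86  93  92  96 111 124]
 [109 103 105 111 108  95  69  47  40  42  54  77  93  96  93  93  99 104]
 [109 107 107 107 104  98  81  62  52  55  68  83  90  84  80  83  87  89]
 [105 104 103  98  93  92  89  80  75  75  83  90  87  76  63  64  69  73]
 [ 98  98  95  88  82  87  90  90  87  88  89  89  86  76  59  51  54  60]
 [ 83  80  76  70  68  81  89  92  94  94  93  93  92  84  68  50  46  58]
 [ 63  60  54  52  58  74  88  99 110 116 116 115 115 107  86  60  51  63]
 [ 48  47  45  46  54  71  88 109 133 147 146 145 141 128 100  70  63  72]]
```

The gripped collar sits at crop (303,287), with the dark screw head at (278,370), pointing at about 1.34 rad. That matches the tool yaw. I'll turn back and go over the shaft.

Call:
step_arm:
  series:
    - [0.3,0.04,-0.44,0,-0.99]
    - [0.3,0.04,-0.44,0,-0.99]
    - [0.3,0.04,-0.44,0,-0.99]
    - [0.3,0.04,-0.44,0,-0.99]
    - [0.3,0.04,-0.44,0,-0.99]
    - [0.3,0.04,-0.44,0,-0.99]
    - [0.3,0.04,-0.44,0,-0.99]
    - [0.3,0.04,-0.44,0,-0.99]
    - [0.3,0.04,-0.44,0,-0.99]
    - [0.3,0.04,-0.44,0,-0.99]
    - [0.3,0.04,-0.44,0,-0.99]
    - [0.3,0.04,-0.44,0,-0.99]

```text
time: 26.1
tool_pos: [0.5444, -0.1161, 0.2197]
tool_rot: [3.141, -0.0, -2.753]
contact_force: [1.3, -0.3, -1.7]
opening: 0.0435
```

Call:
step_arm:
  series:
    - [0.3,0.04,-0.44,0,-0.99]
    - [0.3,0.04,-0.44,0,-0.99]
    - [0.3,0,0,0,0]
    - [0.3,0,0,0,0]
    - [0.3,0,0,0,0]

```text
time: 26.6
tool_pos: [0.5463, -0.1371, 0.2197]
tool_rot: [3.141, -0.0, -2.905]
contact_force: [-0.0, 0.2, -1.3]
opening: 0.0434
```

Call:
step_arm:
  series:
    - [0.3,0.01,-0.085,0,-0.05]
    - [0.3,0,0,-0.8,0]
    - [0.3,0,0,-0.8,0]
    - [0.3,0,0,-0.6,0]
    - [0.3,0,0,-0.2,0]
    - [0.3,0,0,0,0]
    - [0.3,0,0,0,0]

```text
time: 27.3
tool_pos: [0.5471, -0.1398, 0.1605]
tool_rot: [-3.141, 0.001, -2.911]
contact_force: [0.2, -1.5, -0.3]
opening: 0.0432
```

Run:
```python
from h import *
st=sensors.observe();p=st["tool_pos"];print(p,st["tool_rot"],st["contact_force"],st["torque"],st["opening"])
for n in("side","top"):
    c=snap(n,"9"); x,y=proj(c,p-[0,0,.01]).astype(int);print(n,x,y)
    crop(c,x-36,max(y-36,0),x+36,y+36,8,n+"9.png")
```

```text
[ 0.54711448 -0.13984012  0.16054885] [-3.14091027e+00  1.10474495e-03 -2.91070366e+00] [ 0.16168848 -1.45315795 -0.329402  ] [ 0.02473303  0.01007482 -0.03823754] 0.04324033123611582
side 281 173
top 327 214
```

View pics/side9.png

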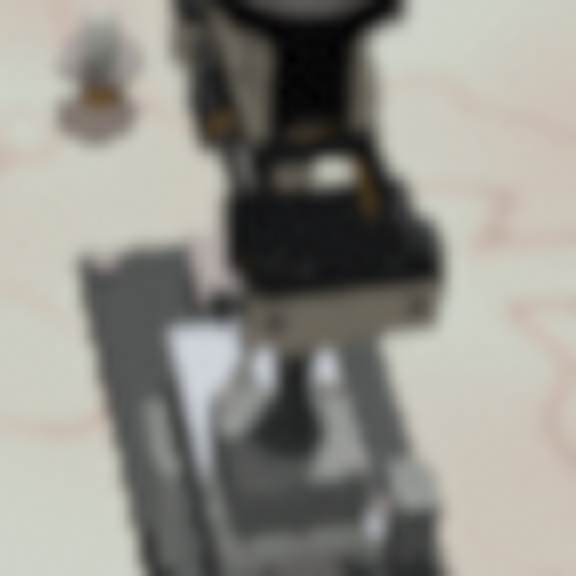

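View pics/top9.png

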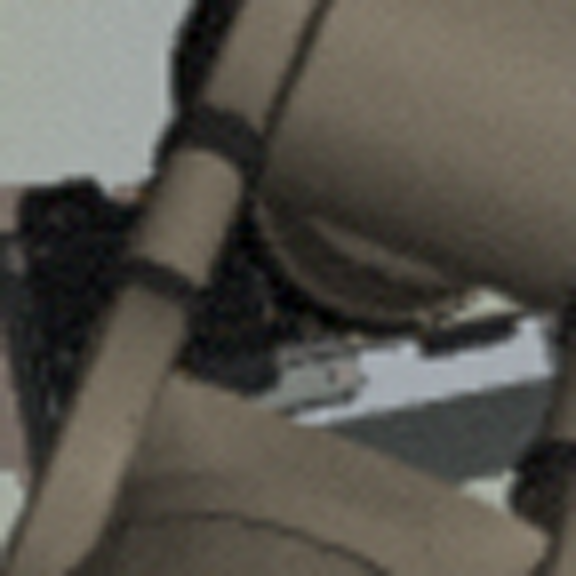

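Call:
step_arm:
  series:
    - [0.3,-0.01,0.01,-0.2,0]
    - [0.3,0,0,-0.1,0]
    - [0.3,0,0,0,0]

```text
time: 27.7
tool_pos: [0.5461, -0.1394, 0.1518]
tool_rot: [3.141, -0.001, -2.911]
contact_force: [0.5, -0.7, -1.3]
opening: 0.0435
```

Call:
step_arm:
  series:
    - [0.3,0,0,-0.1,0]
    - [0.3,0,0,0,0]
    - [0.3,0,0,0,0]

```text
time: 28.0
tool_pos: [0.5464, -0.1395, 0.1497]
tool_rot: [3.141, -0.0, -2.911]
contact_force: [-0.5, 0.4, -0.5]
opening: 0.0436
```

Call:
step_arm:
  series:
    - [0.3,0,0,-0.1,0]
    - [0.3,0,0,0,0]
    - [0.3,0,0,0,0]

```text
time: 28.3
tool_pos: [0.5464, -0.1395, 0.1472]
tool_rot: [3.141, -0.0, -2.911]
contact_force: [0.1, -0.0, -1.4]
opening: 0.0435
```

Call:
step_arm:
  series:
    - [0.3,0,0,-0.12,0]
    - [0.3,0,0,-0.12,0]
    - [0.3,0,0,0,0]

```text
time: 28.6
tool_pos: [0.5462, -0.1394, 0.1407]
tool_rot: [3.141, -0.0, -2.911]
contact_force: [0.6, 0.0, -0.9]
opening: 0.0432
```

Call:
step_arm:
  series:
    - [0.3,0,0,-0.12,0]
    - [0.3,0,0,-0.12,0]
    - [0.3,0,0,0,0]

```text
time: 28.9
tool_pos: [0.5462, -0.1395, 0.1347]
tool_rot: [3.141, -0.0, -2.911]
contact_force: [1.1, -0.9, -1.7]
opening: 0.0436
```

Call:
step_arm:
  series:
    - [0.3,0,0,-0.15,0]
    - [0.3,0,0,-0.15,0]
    - [0.3,0,0,-0.15,0]
    - [0.3,0,0,-0.08,0]
    - [0.3,0,0,0,0]
    - [0.3,0,0,0,0]

```text
time: 29.5
tool_pos: [0.5464, -0.1395, 0.122]
tool_rot: [3.141, -0.0, -2.911]
contact_force: [-0.0, 0.1, -0.6]
opening: 0.0435
```

Run:
```python
from h import *
o=np.array([.5603,-.1898]);a=.2335;R=np.array([[np.cos(a),-np.sin(a)],[np.sin(a),np.cos(a)]])
st=sensors.observe();p=st["tool_pos"];print(p,st["tool_rot"],st["contact_force"],st["torque"],st["opening"])
for n in("side","top"):
    c=snap(n,"10"); x,y=proj(c,p-[0,0,.01]).astype(int);print(n,x,y)
    crop(c,x-36,max(y-36,0),x+36,y+36,8,n+"10.png")
    C=cloud(c);L=(C[...,:2]-o)@R;z=C[...,2]
    m=(z>.066)&(z<.078)&(abs(L[...,0])<.03)&(L[...,1]>0.02)&(L[...,1]<.12)
    print("block",m.sum(),np.percentile(L[m][:,1],[1,99]).round(4))
```

```text
[ 0.54636059 -0.13951396  0.12196126] [ 3.14141230e+00 -1.50666448e-04 -2.91093607e+00] [-0.03048396  0.07815534 -0.60248548] [0.06394106 0.06855298 0.04833417] 0.043528356297764956
side 281 181
block 155 [0.0255 0.0839]
top 326 216
block 27 [0.025 0.054]
```

View pics/side10.png

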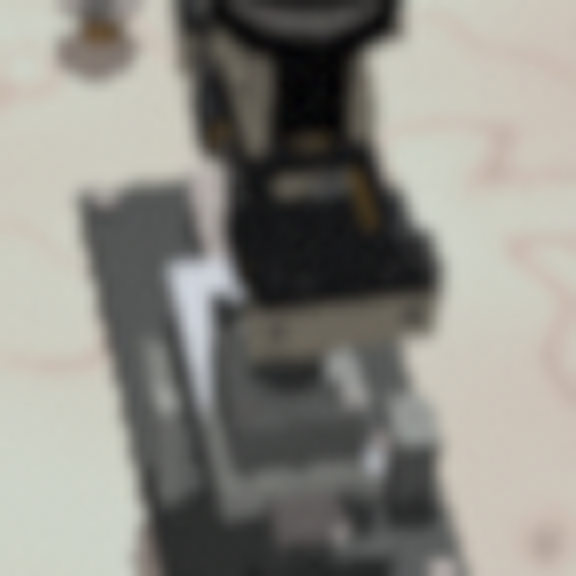

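View pics/top10.png

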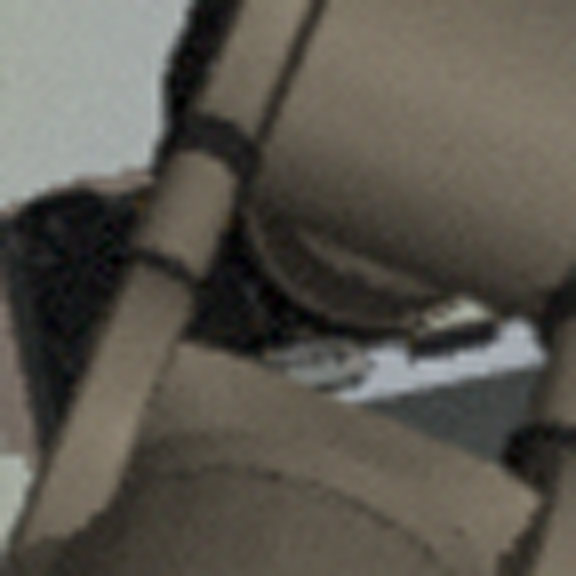

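Call:
step_arm:
  series:
    - [0.3,0.06,0.014,-0.04,0]
    - [0.3,0.06,0.014,0,0]
    - [0.3,0,0,0,0]

```text
time: 29.9
tool_pos: [0.5496, -0.1388, 0.121]
tool_rot: [-3.142, 0.0, -2.911]
contact_force: [-0.1, -0.5, -1.4]
opening: 0.0435
```

Call:
step_arm:
  series:
    - [0.3,-0.06,-0.014,0,0]
    - [0.3,-0.06,-0.014,0,0]
    - [0.3,-0.06,-0.014,0,0]
    - [0.3,-0.06,-0.014,0,0]
    - [0.3,0,0,0,0]

```text
time: 30.4
tool_pos: [0.5452, -0.1405, 0.1215]
tool_rot: [-3.14, 0.004, -2.911]
contact_force: [7.1, 0.8, -4.5]
opening: 0.0437
```

Run:
```python
from h import *
o=np.array([.5603,-.1898]);a=.2335;R=np.array([[np.cos(a),-np.sin(a)],[np.sin(a),np.cos(a)]])
for n in("side0","side3","side10","top3","top5"):
    c=load(n);C=cloud(c);L=(C[...,:2]-o)@R;z=C[...,2]
    for lo,hi in((.068,.076),):
        m=(z>lo)&(z<hi)&(abs(L[...,0])<.026)&(L[...,1]>.06-(.04 if n=="side0" else 0))&(L[...,1]<.12)
        print(n,"front edge",m.sum(),np.percentile(L[m][:,1],[90,95,99]).round(4))
```

```text
side0 front edge 81 [0.0448 0.0468 0.0477]
side3 front edge 83 [0.0823 0.0829 0.0847]
side10 front edge 76 [0.081  0.0818 0.0838]
top3 front edge 118 [0.0824 0.0834 0.0843]
top5 front edge 111 [0.0812 0.0823 0.0829]
```

Call:
step_arm:
  series:
    - [0.3,0.07,0.016,-0.01,0]
    - [0.3,0.07,0.016,0,0]
    - [0.3,0.08,0.018,0,0]
    - [0.3,0.06,0.014,0,0]
    - [0.3,0,0,0,0]
    - [0.3,0,0,0,0]

```text
time: 31.0
tool_pos: [0.55, -0.1386, 0.1206]
tool_rot: [3.141, -0.001, -2.911]
contact_force: [-1.8, -1.3, -1.6]
opening: 0.0434
```

Call:
step_arm:
  series:
    - [0.3,0.06,0.014,0,0]
    - [0.3,0,0,0,0]
    - [0.3,0,0,0,0]

```text
time: 31.3
tool_pos: [0.5503, -0.1385, 0.1204]
tool_rot: [3.141, -0.004, -2.911]
contact_force: [-6.0, -2.3, 1.8]
opening: 0.0434
```

Call:
step_arm:
  series:
    - [0.3,-0.15,-0.036,0.01,0]
    - [0.3,0,0,0,0]
    - [0.3,0,0,0,0]

```text
time: 31.6
tool_pos: [0.5485, -0.1392, 0.1212]
tool_rot: [-3.141, 0.001, -2.911]
contact_force: [-1.1, -0.7, -1.3]
opening: 0.0439
```

Call:
step_arm:
  series:
    - [0.3,-0.018,0.078,0,0]
    - [0.3,0,0,0,0]
    - [0.3,0,0,0,0]

```text
time: 31.9
tool_pos: [0.548, -0.1373, 0.1211]
tool_rot: [-3.141, 0.001, -2.911]
contact_force: [1.1, -1.7, -1.2]
opening: 0.0436
```

Call:
step_arm:
  series:
    - [0.3,0.018,-0.078,0,0]
    - [0.3,0.018,-0.078,0,0]
    - [0.3,0,0,0,0]
    - [0.3,0,0,0,0]

```text
time: 32.3
tool_pos: [0.5485, -0.1411, 0.1209]
tool_rot: [3.141, -0.0, -2.911]
contact_force: [-0.3, -0.0, -0.8]
opening: 0.0436
```

Call:
step_arm:
  series:
    - [0.3,0.009,-0.039,0,0]
    - [0.3,0,0,0,0]
    - [0.3,0,0,0,0]

```text
time: 32.6
tool_pos: [0.5487, -0.1419, 0.1209]
tool_rot: [3.141, -0.0, -2.911]
contact_force: [0.5, 0.7, -2.3]
opening: 0.0436
```

Call:
step_arm:
  series:
    - [0.3,0.009,-0.039,0,0]
    - [0.3,0,0,0,0]
    - [0.3,0,0,0,0]

```text
time: 32.9
tool_pos: [0.5489, -0.1429, 0.1209]
tool_rot: [3.141, -0.0, -2.911]
contact_force: [-0.4, 1.4, -1.4]
opening: 0.0435
```

```bash
cat >> h.py <<'E'
def edge(tag):
    o=np.array([.5603,-.1898]);a=.2335;R=np.array([[np.cos(a),-np.sin(a)],[np.sin(a),np.cos(a)]])
    c=snap("side",tag);C=cloud(c);L=(C[...,:2]-o)@R;z=C[...,2]
    m=(z>.068)&(z<.076)&(abs(L[...,0])<.026)&(L[...,1]>.06)&(L[...,1]<.12)
    st=sensors.observe();print(st["tool_pos"],st["contact_force"],st["torque"],"edge",np.percentile(L[m][:,1],[90,95,99]).round(4))
    return c
E
python3 - <<'E'
from h import *
edge("11");edge("12");edge("13")
a=[load("side"+n)["pixels"].astype(int) for n in("10","13")]
# front edge shift by phase correlation over carriage/plunger region
x=[cv2.cvtColor(i[180:222,255:310].astype(np.uint8),cv2.COLOR_BGR2GRAY).astype(np.float32) for i in a]
print(cv2.phaseCorrelate(x[0],x[1]))
E
```

```text
[ 0.54893215 -0.14297081  0.12092592] [-0.23702335  1.82642481 -1.64507478] [ 0.36206722  0.09819132 -0.00108426] edge [0.0801 0.082  0.0832]
[ 0.54894091 -0.14295982  0.12093544] [-0.80395922  2.91153593 -1.00897102] [0.36824234 0.14308668 0.03682867] edge [0.0806 0.0823 0.0849]
[ 0.54894594 -0.14295875  0.12092079] [-0.28987343  2.47783036 -2.45926717] [ 0.32887057  0.09830247 -0.02061936] edge [0.0817 0.0821 0.0831]
((-0.0698973800428746, 0.46111774549545714), 0.9513263587598447)
```

Call:
step_arm:
  series:
    - [0.3,0.009,-0.039,0,0]
    - [0.3,0,0,0,0]
    - [0.3,0,0,0,0]

```text
time: 33.35
tool_pos: [0.5492, -0.1438, 0.1209]
tool_rot: [3.141, -0.0, -2.911]
contact_force: [-0.5, 4.2, -2.2]
opening: 0.0434
```

Run:
```python
from h import *
edge("14")
```

```text
[ 0.54912149 -0.14383365  0.12089414] [-1.14606861  3.88028941 -1.66691441] [0.656047   0.20199272 0.01008929] edge [0.0793 0.08   0.0814]
```

Call:
step_arm:
  series:
    - [0.3,-0.02,0.085,0,0]
    - [0.3,-0.02,0.085,0,0]
    - [0.3,-0.02,0.085,0,0]
    - [0.3,0,0.01,0,0]
    - [0.3,0,0,0,0]

```text
time: 33.9
tool_pos: [0.548, -0.1378, 0.1212]
tool_rot: [-3.141, 0.001, -2.911]
contact_force: [1.4, -2.1, -0.3]
opening: 0.0435
```

Run:
```python
from h import *
edge("15");edge("16")
```

```text
[ 0.54802995 -0.13775942  0.12121176] [ 0.72509939 -1.8013202  -1.41432493] [-0.27792225 -0.03992284  0.03121426] edge [0.0822 0.083  0.0836]
[ 0.54801776 -0.13777282  0.12120778] [ 0.79767339 -1.25447178  0.12337767] [-0.32659297 -0.12304186  0.03757794] edge [0.0826 0.0833 0.0844]
```

Call:
step_arm:
  series:
    - [0.3,0.012,-0.076,-0.015,0]
    - [0.3,0,0,0,0]
    - [0.3,0,0,0,0]
    - [0.3,0,0,0,0]

```text
time: 34.4
tool_pos: [0.5479, -0.1392, 0.1205]
tool_rot: [3.141, -0.0, -2.911]
contact_force: [0.1, -0.2, -1.5]
opening: 0.0436
```

Run:
```python
from h import *
c=edge("17"); st=sensors.observe(); p=st["tool_pos"];print(st["tool_rot"],st["opening"],st["time"])
cv2.imwrite("pics/side17f.png",c["pixels"])
o=np.array([.5603,-.1898]);a=.2335;R=np.array([[np.cos(a),-np.sin(a)],[np.sin(a),np.cos(a)]])
x,y=proj(c,p-[0,0,.01]).astype(int);crop(c,x-25,y-25,x+25,y+25,12,"side17.png")
C=cloud(c);L=(C[...,:2]-o)@R;z=C[...,2]
# knob from side, screw head region
m=(z>.098)&(z<.124)&(L[...,0]>.026)&(L[...,0]<.045)&(abs(L[...,1]-.053)<.02);print("head",m.sum(),L[m].mean(0) if m.sum() else 0,z[m].mean() if m.sum() else 0)
```

```text
[ 0.54797716 -0.13918987  0.12052037] [ 0.02283343  0.22596384 -1.48427114] [ 0.08054631 -0.02947597  0.01188576] edge [0.0816 0.0823 0.0837]
[ 3.14123056e+00 -2.02208772e-04 -2.91095545e+00] 0.04361235235352711 34.45
head 12 [0.03073638 0.05741346] 0.11520844063207447
```

View pics/side17.png

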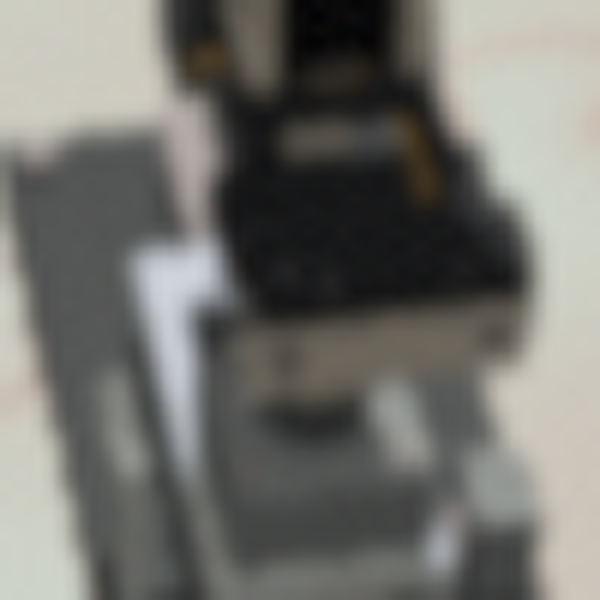

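View pics/side17f.png

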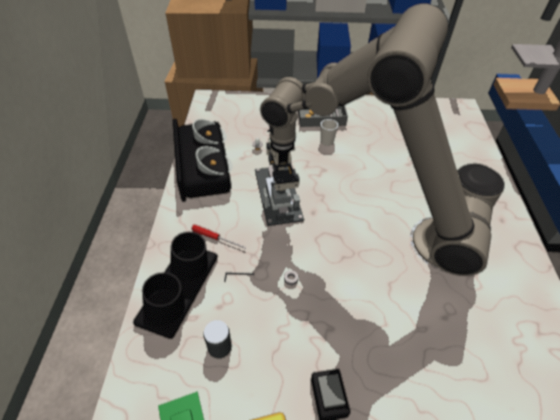

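```bash
python3 -c "
from cell import hand_in
print(hand_in())"
```

```text
the job is handed in; nothing more can be done
None
```

I slid the carriage into the catch, turned the shaft until its flat faces the key rest, and lowered the screw collar over it. I handed in at 34.5 s with the collar still gripped at 30 N. No verdict came back.

- **Carriage:** The catch pulled on the gripper with about 7 N as the carriage went in, and it pushed back when I nudged the carriage from either side. By camera, the shaft is within about 1 mm of abreast of the key rest. The carriage may have been near the hard end of the rail when I let go of the knob. It later settled back by 1 to 2.5 mm.
- **Shaft flat:** The fingers read 15–16 mm across the flat for the whole turn, so they stayed square on it. I stopped at 0.234 rad, against about 0.232 rad for the stand. The top camera afterwards showed the flat facing the stand's +x.
- **Collar position:** The tool readings give the collar level and its middle at about 0.1107 m, against a target of 0.111 m. It met nothing on the way down. Pressing lightly each way touched the shaft and let me centre the collar to about 0.5 mm. Those nudges moved the carriage slightly within the catch, and I pushed it back to home.
- **Screw direction:** The screw points to about 0.231 rad, worked out from the grip angle and one clear side view of the collar, which agreed to about 0.02 rad.

**Less certain:** the gripper hid the screw and flat from both cameras at the end, so I could not confirm the final screw alignment by eye. The two cameras and touch also disagreed by 1–2 mm on where the shaft and the collar in the grip were; I went with touch. In the last picture I saw nothing else moved on the bench.

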